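# Stow the rasp graters in the touch-latch drawer

### The arm

A 6-joint arm with a two-finger parallel gripper is mounted at the origin on the work surface. World frame = base frame: x ahead of the robot, y to its left, z up, the work surface at z = 0. Lengths are in m, angles in rad, forces in N, time in s.
With the tool pointing down it reaches from about 0.25 to 0.775 m from the base axis. Payload 4 kg.
Tool frame: the origin (TCP) lies between the finger pads; the fingertips stand 14 mm ahead of it and the grasp point (between the pads) lies 5 mm behind it (tip_reach is the distance from the TCP to the fingertips, in m); z points along the fingers, y is the line along which they close (so a half turn about z gives the same grasp; the last joint's range is limited). The gripper opens to 94 mm and grips with 3 to 60 N. Pads are 16 mm wide; open, the fingers measure 119 mm over their backs; the gripper's body (75 mm by 177 mm) begins 78 mm behind the grasp point.
Start: joints at [-1.412, 0.087, 1.371, -0, 1.684, -0.103], TCP at [0.142, -0.531, 0.181] pointing down, gripper open.
Joint ranges: [-3.1, 3.1], [-0.76, 2.03], [0.27, 2.55], [-1.08, 4.22], [0.17, 2.65], [-2.57, 2.57]. Speed limits (rad/s): [2.79, 2.79, 3.14, 3.14, 3.14, 3.14].

### API

Orientations are given as [roll, pitch, yaw] about the fixed x, y, z axes, in that order (R = Rz(yaw) Ry(pitch) Rx(roll)).
In Python, from bench import * gives the robot as it stands. The module is installed in compiled form; this text tells all that it offers.
- The arm moves only by the tool servo_tool, never from a script. Its argument "targets" is a list of rows, each a list of 4 numbers: the shift along the tool's x, y, z in cm, then the turn about the tool's z in degrees. A call has 1 to 8 rows; each row is the pose to reach, as a shift and turn from the pose commanded when the call began, along the tool's axes at that moment; what a row does not reach only later rows make up. A row lasts 1/8 s, in which the tool goes at most 62.5 mm and 10.7 degrees, less where a joint would pass 70% of its speed; a pose out of reach is approached as far as the arm can. A call with a gripper value outside its range is refused whole. "claw" is the closure in counts, from 0 (fully open) to 255 (shut), set as the call begins (left out, the last holds). The fingers move at their own pace and stop on an object; the grip force is fixed at half the most. Time passes only in rows, so rows that repeat a pose let the fingers close. It gives the time, the measured TCP pose, the force, the opening and the grip force at its end, in the units of the state.
- get_obs(): the state, without advancing time (a new reading comes with each control period).
- snapshot(name): name is "side" or "top"; returns the picture (384x512x3 uint8, blue, green, red); there is no depth.
- camera_model(name): a dict with "camera_matrix" (3x3 intrinsics, pixels), "k1" (the pictures are not rectified: a ray, as slopes to the right and down, at radius r is drawn at 1 + k1 r^2 times it, then the intrinsics apply), "camera_from_world" (4x4, takes a point from world to camera coordinates). Camera axes: x right, y up, looking along -z (the intrinsics and any distortion apply to the point x, -y, -z); pixel columns grow to the right and rows downward; lengths in m; the calibration is good to about 2 mm. A picture is of the moment at which its call begins. camera_model takes no time and is no camera call.
- close_job(): hands the job in; it is judged then, once.
The state is a dict: "time": time; "joint_positions": joint angles; "qvel": joint speeds; "joint_torque": joint torques, N m; "tool_pos": TCP position; "ee_rot": TCP orientation; "wrist_force": force on the tool from outside, world axes, zero at the start; "wrist_torque": the same for the moment, N m; "width": finger opening in m; "finger_force": force on a finger pad.
Only numpy, scipy, OpenCV 4.12 (cv2) and the standard library are available. Lean on these libraries where they do the work, as an engineer would, in place of code of your own. Each camera call takes 0.05 s, during which the arm holds its last target. There are 200 camera calls.

### The job

After the cooking class, put every rasp grater away in the drawer: press the drawer's front so that its touch latch lets it spring ajar, pull it right out by its handle, and lay all the graters inside with their black handles towards the drawer's front. Then push the drawer home until it latches shut again; leave the wooden spoon and everything else where it is.

Things in the scene. Friction and masses are not known exactly. Their poses are not given: they have to be found in the camera images.
- drawer (a joint): White-fronted drawer, m: 0 latched, positive pulled out (stop 0.175), negative pressed in (stop -0.008). A touch latch holds it at 0 even if pulled. Pressed to -0.005 or beyond (9 N) and let go, it springs out to about 0.055, following what recedes before it, then slides freely (1.5 N) and stays put. Pushed in again to -0.005 (9 N) and let go, it relatches at 0.
- drawer_handle (a point): Middle of the drawer's level steel bar handle: bar 11 mm thick, 120 mm long, 35 mm in front of the front panel, 78 mm above the worktop; moves with the drawer. x points into the unit (the drawer opens along -x), y along the bar, z up. Front panel 334 mm wide, its top edge 97 mm above the worktop.
- drawer_floor (a point): Centre of the drawer's inner floor, 28 mm above the worktop; moves with the drawer, axes as the handle's (front at -x). Inside 183 mm along x, 296 mm along y; walls 6 mm thick, rim 46 mm above the floor; the front panel's outer face at x = -112 mm. The unit's top covers the part not pulled out; fully out, x from -91 to +86 mm is open above.
- cabinet: Low wooden drawer unit, fixed on the worktop at the robot's left, its front towards the worktop's middle: 235 mm deep (x), 340 mm wide (y), 105 mm high. Origin at the centre of its underside; x from its front to its back, z up.
- rasp1: Rasp grater (3 to 5 alike are present), 155 mm, 100 g: perforated steel blade 92 x 28 mm, 14 mm high, and black handle 63 x 26 mm, 22 mm high. Origin on its underside; x along it: blade tip +75, join -17, handle end -80, balance point -10 mm; z up.
- rasp1_grip (a point): Middle of the black handle of rasp1, 50 mm from its origin towards the handle's end (x = -50 mm), 11 mm above its underside.
- rasp2: Rasp grater (3 to 5 alike are present), 155 mm, 100 g: perforated steel blade 92 x 28 mm, 14 mm high, and black handle 63 x 26 mm, 22 mm high. Origin on its underside; x along it: blade tip +75, join -17, handle end -80, balance point -10 mm; z up.
- rasp2_grip (a point): Middle of the black handle of rasp2, 50 mm from its origin towards the handle's end (x = -50 mm), 11 mm above its underside.
- rasp3: Rasp grater (3 to 5 alike are present), 155 mm, 100 g: perforated steel blade 92 x 28 mm, 14 mm high, and black handle 63 x 26 mm, 22 mm high. Origin on its underside; x along it: blade tip +75, join -17, handle end -80, balance point -10 mm; z up.
- rasp3_grip (a point): Middle of the black handle of rasp3, 50 mm from its origin towards the handle's end (x = -50 mm), 11 mm above its underside.
- rasp4: Rasp grater (3 to 5 alike are present), 155 mm, 100 g: perforated steel blade 92 x 28 mm, 14 mm high, and black handle 63 x 26 mm, 22 mm high. Origin on its underside; x along it: blade tip +75, join -17, handle end -80, balance point -10 mm; z up.
- rasp4_grip (a point): Middle of the black handle of rasp4, 50 mm from its origin towards the handle's end (x = -50 mm), 11 mm above its underside.
- rasp5: Rasp grater (3 to 5 alike are present), 155 mm, 100 g: perforated steel blade 92 x 28 mm, 14 mm high, and black handle 63 x 26 mm, 22 mm high. Origin on its underside; x along it: blade tip +75, join -17, handle end -80, balance point -10 mm; z up.
- rasp5_grip (a point): Middle of the black handle of rasp5, 50 mm from its origin towards the handle's end (x = -50 mm), 11 mm above its underside.
- spoon: Bystander, to be left alone: wooden spoon, 170 mm, lying among the graters; origin at its underside.
- ginger: Bystander, to be left alone: lump of yellow ginger, about 80 mm; origin at its underside.
- pot: Bystander, to be left alone: steel pot, 200 mm wide, 120 mm high; origin at its underside.
- jar: Bystander, to be left alone: glass jar, 70 mm wide, 100 mm high; origin at its underside.
- oil: Bystander, to be left alone: green glass bottle, 56 mm wide, 130 mm high; origin at its underside.
Not all that is in view belongs to the job. What is shaped like the rasp5 but green is not meant.

How it is judged:
On the way, in this order (a step that is already met when the one before it is completed fails the run):
1. the latched drawer is pressed in (value of joint drawer below -0.0025 m), for 0.02 s.
2. the drawer has sprung ajar (value of joint drawer above 0.03 m), for 0.1 s.
3. the drawer is pulled out (value of joint drawer above 0.14 m), for 0.2 s.
At the end, for the whole second after the job is handed in: The drawer is latched shut (within 6 mm of its latched position, with nothing holding it) and every grater present lies at rest inside it, no more than 45 mm above its floor, the middle of its handle at least 10 mm nearer the front than the drawer's middle (value of joint drawer between -0.006 and 0.006 m and velocity of joint drawer below 0.01 m/s and x of rasp1 in the frame of drawer_floor between -0.05 and 0.05 m and y of rasp1 in the frame of drawer_floor between -0.15 and 0.15 m and z of rasp1 in the frame of drawer_floor between -0.01 and 0.045 m and x of each of rasp1_grip, rasp2_grip, rasp3_grip, rasp4_grip, rasp5_grip in the frame of drawer_floor below -0.01 m and x of rasp2 in the frame of drawer_floor between -0.05 and 0.05 m and y of rasp2 in the frame of drawer_floor between -0.15 and 0.15 m and z of rasp2 in the frame of drawer_floor between -0.01 and 0.045 m and x of rasp3 in the frame of drawer_floor between -0.05 and 0.05 m and y of rasp3 in the frame of drawer_floor between -0.15 and 0.15 m and z of rasp3 in the frame of drawer_floor between -0.01 and 0.045 m and x of rasp4 in the frame of drawer_floor between -0.05 and 0.05 m and y of rasp4 in the frame of drawer_floor between -0.15 and 0.15 m and z of rasp4 in the frame of drawer_floor between -0.01 and 0.045 m and x of rasp5 in the frame of drawer_floor between -0.05 and 0.05 m and y of rasp5 in the frame of drawer_floor between -0.15 and 0.15 m and z of rasp5 in the frame of drawer_floor between -0.01 and 0.045 m and linear speed of each of rasp1, rasp2, rasp3, rasp4, rasp5 below 0.03 m/s); the robot touches nothing.
It fails at once if a bystander (spoon, ginger, pot, jar or bottle) is moved by more than 50 mm (distance of any of spoon, ginger, pot, jar, oil from where it was at the start of the episode above 0.05 m).
Of rasp1, rasp2, rasp3, rasp4, rasp5 only 3 to 5 are there at a start; the rules pass over those that are not, and their reading is None.
At some moment in a run one of rasp1, rasp2, rasp3, rasp4, rasp5 may be knocked a few centimetres aside while the robot is not near it.
Once in a run the grip may slacken for a moment while it holds something.
It also fails if it takes over 210 s, if anything falls off the work surface, if the arm or the gripper's body presses on something with over 40 N, if the wrist force passes 120 N, or if a joint passes its speed limit or range.

## Working session

There is one attempt and no reset: what is moved stays moved. The work goes in short steps, Python scripts to look and compute and a tool call to move; the robot and the scene stay as the last step left them, time stands still between calls to the robot, and variables do not carry over. Pictures are saved under pics/ and viewed, at most 14 in all, crops included, and the job is handed in when it is done.

Besides the shell and the picture viewer there is one more tool, called by a JSON object that holds its "api" and its "payload", one argument or row to a line. servo_tool: Moves the arm, as the interface text tells. Its arguments: {"type":"object","properties":{"targets":{"type":"array"},"claw":{"type":"number"}},"required":["targets"]}

```bash
mkdir -p pics; python3 - <<'E'
from bench import *
import cv2
for n in("top","side"):
    cv2.imwrite(f"pics/{n}0.png",snapshot(n))
    m=camera_model(n);print(n,m)
print(get_obs())
E
```

```text
top {'camera_matrix': array([[467.06119806,   0.        , 262.41100668],
       [  0.        , 467.06119806, 195.57631551],
       [  0.        ,   0.        ,   1.        ]]), 'k1': -0.14272098321028084, 'camera_from_world': array([[-0.01676813, -0.99981247,  0.00968757, -0.04377622],
       [ 0.98432123, -0.01480529,  0.17576268, -0.51870607],
       [-0.17558629,  0.0124829 ,  0.9843849 , -1.31175532],
       [ 0.        ,  0.        ,  0.        ,  1.        ]])}
side {'camera_matrix': array([[375.53763896,   0.        , 253.22216004],
       [  0.        , 375.53763896, 192.60398987],
       [  0.        ,   0.        ,   1.        ]]), 'k1': -0.0808709377145234, 'camera_from_world': array([[-0.78940018, -0.61380017,  0.00983384,  0.38874474],
       [ 0.33525828, -0.41764128,  0.84449846, -0.27360067],
       [-0.51424628,  0.66994411,  0.53546769, -0.9928172 ],
       [ 0.        ,  0.        ,  0.        ,  1.        ]])}
{'time': 0.1, 'joint_positions': array([-1.41207175e+00,  8.79297369e-02,  1.37209487e+00, -1.41199077e-05,
        1.68360846e+00, -1.03127738e-01]), 'qvel': array([-0.00104141, -0.00107889, -0.00563284,  0.00050943, -0.00173776,
       -0.00037383]), 'joint_torque': array([ 2.49838689e-03, -3.41251123e+01, -3.03302693e+01,  7.20902905e-02,
        3.03543115e-02, -8.76226204e-05]), 'tool_pos': array([ 0.14226759, -0.53071665,  0.17949888]), 'ee_rot': array([-3.13956164e+00, -1.96091234e-04,  2.61850542e-01]), 'wrist_force': array([-0.51622423,  0.45406121,  0.5963732 ]), 'wrist_torque': array([-0.00067526, -0.04915252, -0.03760124]), 'finger_force': 0.0, 'width': 0.09396615900483381}
```

View pics/top0.png

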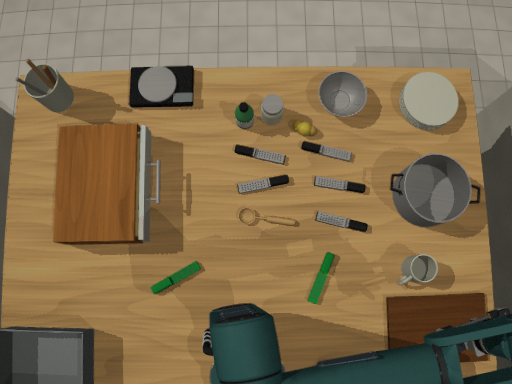

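View pics/side0.png

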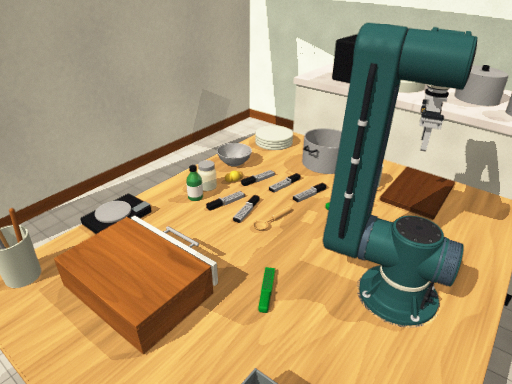

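```bash
cat > h.py <<'E'
from bench import *
import cv2, numpy as np
def ray(n,px,z):
    m=camera_model(n);T=m["camera_from_world"]
    u=cv2.undistortPoints(np.float64(px).reshape(-1,1,2),m["camera_matrix"],np.array([m["k1"],0,0,0])).reshape(-1,2)
    d=np.c_[u[:,0],-u[:,1],-np.ones(len(u))]@T[:3,:3]
    c=-T[:3,:3].T@T[:3,3]
    return c+d*((z-c[2])/d[:,2])[:,None]
def rasps(img,roi=(200,360,130,245)):
    x0,x1,y0,y1=roi;c=img[y0:y1,x0:x1];hsv=cv2.cvtColor(c,cv2.COLOR_BGR2HSV)
    black=(hsv[...,2]<55).astype(np.uint8)
    grey=((hsv[...,1]<60)&(hsv[...,2]>55)).astype(np.uint8)
    grey=cv2.morphologyEx(grey,cv2.MORPH_CLOSE,np.ones((3,3)))
    def blobs(m,a):
        n,l,s,ce=cv2.connectedComponentsWithStats(m)
        return [(ce[i]+[x0,y0],s[i,4]) for i in range(1,n) if s[i,4]>a]
    B=blobs(black,60);G=blobs(grey,100);out=[]
    for b,a in B:
        hb=ray("top",b,.018)[0]
        for g,ag in G:
            hg=ray("top",g,.012)[0];v=hg-hb;L=np.hypot(*v[:2])
            if .05<L<.105: out.append((hb[:2],np.degrees(np.arctan2(v[1],v[0])),L,b,a,ag))
    return out,B,G
def show(img=None):
    img=snapshot("top") if img is None else img
    o,B,G=rasps(img)
    for p,a,L,b,s,sg in o: print(p.round(4),"dir",a.round(1),"L",L.round(3),b.round(),s,sg)
    return img
E
python3 - <<'E'
from h import *
im=cv2.imread("pics/top0.png");show(im)
h=cv2.cvtColor(im,cv2.COLOR_BGR2HSV)
m=((h[...,1]<60)&(h[...,2]>120)).astype(np.uint8);m[:115]=0;m[250:]=0;m[:,:125]=0;m[:,175:]=0
cv2.imwrite("pics/c.png",cv2.resize(im[110:260,110:190],None,fx=4,fy=4,interpolation=cv2.INTER_CUBIC))
n,l,s,c=cv2.connectedComponentsWithStats(m);print(s,c)
print(ray("top",[[149,126],[149,241],[158,162],[158,202]],.09))
E
```

```text
[ 0.6706 -0.2011] dir -103.0 L 0.076 [311. 147.] 145 302
[0.6625 0.002 ] dir -102.2 L 0.076 [244. 150.] 148 310
[ 0.5688 -0.1022] dir 21.1 L 0.083 [279. 180.] 155 310
[ 0.5688 -0.1022] dir 99.8 L 0.076 [279. 180.] 155 307
[ 0.5455 -0.3249] dir 78.0 L 0.068 [353. 187.] 110 316
[ 0.4312 -0.3224] dir 74.2 L 0.066 [354. 225.] 94 318
[[     0      0    512    384 195924]
 [   138    125      8    115    579]
 [   151    160      8     43    105]] [[255.89028399 191.53667749]
 [141.47322971 181.00172712]
 [156.02857143 180.95238095]]
[[0.7212499  0.27589822 0.09      ]
 [0.38639852 0.26648513 0.09      ]
 [0.61234015 0.24605186 0.09      ]
 [0.49615648 0.24319287 0.09      ]]
```

View pics/c.png

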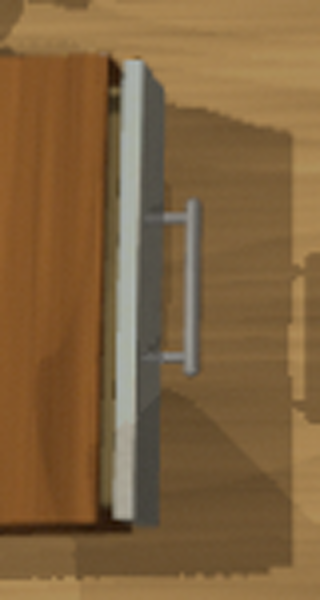

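```bash
python3 - <<'E'
from h import *
print("panel",ray("top",[[145.7,125],[143.5,240]],.097)); print("bar",ray("top",[[158.2,160.2],[157.5,203.7]],.083))
print("oil",ray("top",[[243,106]],.13),ray("side",[[193,169]],.13));print("jar",ray("top",[[272,102]],.1),ray("side",[[206,164]],.1))
print("ginger",ray("top",[[305,128]],.015))
im=cv2.imread("pics/top0.png");o,B,G=rasps(im)
for g,a in G: print(g.round(1),a,ray("top",g,.012)[0].round(4))
cv2.imwrite("pics/d.png",cv2.resize(im[90:240,225:380],None,fx=5,fy=4*5/4,interpolation=cv2.INTER_CUBIC)[:600])
E
```

```text
panel [[0.72215511 0.2840632  0.097     ]
 [0.38873384 0.28039114 0.097     ]]
bar [[0.61948281 0.24713715 0.083     ]
 [0.49246727 0.24602776 0.083     ]]
oil [[ 7.61904061e-01 -2.28587089e-04  1.30000000e-01]] [[0.74880554 0.0127811  0.13      ]]
jar [[ 0.78469075 -0.08390475  0.1       ]] [[ 0.7798757  -0.08174092  0.1       ]]
ginger [[ 0.73225319 -0.18669741  0.015     ]]
[334.8 152.8] 302 [ 0.6534 -0.2754  0.012 ]
[268.3 155.7] 310 [ 0.6464 -0.0723  0.012 ]
[330.5 182.9] 316 [ 0.5597 -0.258   0.012 ]
[253.7 185.3] 307 [ 0.5558 -0.0269  0.012 ]
[332.3 219.3] 318 [ 0.4492 -0.2587  0.012 ]
```

View pics/d.png

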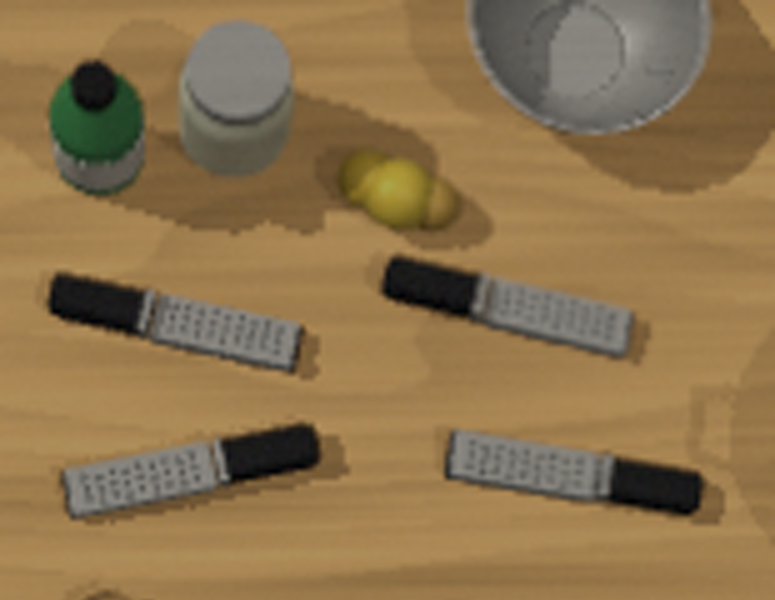

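```bash
cat >> h.py <<'E'
def go(x,y,z,yawdeg):
    """shift (cm, tool axes) and turn (deg) from the measured pose"""
    s=get_obs();p=np.array(s["tool_pos"]);w=s["ee_rot"][2]
    d=np.array([x,y,z])-p;c,sn=np.cos(w),np.sin(w)
    t=-(yawdeg-np.degrees(w));t=(t+180)%360-180
    print("move",np.round([100*(c*d[0]+sn*d[1]),100*(sn*d[0]-c*d[1]),-100*d[2],t],2),"pos",p.round(4),"yaw",np.degrees(w).round(1),"w",round(s["width"],4),"j6",round(s["joint_positions"][5],2))
E
python3 -c "
from h import *
go(.40,-.05,.22,0.6);go(.556,.247,.22,.6)"
```

```text
move [ 37.34 -39.76  -4.05  14.4 ] pos [ 0.1423 -0.5307  0.1795] yaw 15.0 w 0.094 j6 -0.1
move [ 60.1  -64.41  -4.05  14.4 ] pos [ 0.1423 -0.5307  0.1795] yaw 15.0 w 0.094 j6 -0.1
```

{"api": "servo_tool", "payload": {
  "targets": [
    [0,0,-4,0],
    [37.3,-39.8,-4,14.4],
    [37.3,-39.8,-4,14.4],
    [37.3,-39.8,-4,14.4],
    [37.3,-39.8,-4,14.4],
    [37.3,-39.8,-4,14.4],
    [60.1,-64.4,-4,14.4],
    [60.1,-64.4,-4,14.4]
  ],
  "claw": 180
}}

```text
time: 1.1
tool_pos: [0.3487, -0.1434, 0.2203]
ee_rot: [3.141, -0.0, 0.01]
wrist_force: [0.5, 0.1, -0.7]
width: 0.0276
finger_force: 0.0
```

```bash
python3 -c "
from h import *
go(.556,.247,.22,.6)"
```

```text
move [ 2.112e+01 -3.883e+01  3.000e-02 -3.000e-02] pos [ 0.3487 -0.1434  0.2203] yaw 0.6 w 0.0276 j6 1.02
```

{"api": "servo_tool", "payload": {
  "targets": [
    [21,-38.8,0,0],
    [21,-38.8,0,0],
    [21,-38.8,0,0],
    [21,-38.8,0,0],
    [21,-38.8,0,0],
    [21,-38.8,0,0],
    [21,-38.8,0,0],
    [21,-38.8,0,0]
  ]
}}

```text
time: 2.1
tool_pos: [0.5543, 0.248, 0.2169]
ee_rot: [3.14, 0.005, 0.015]
wrist_force: [0.4, 0.2, -0.2]
width: 0.0279
finger_force: 0.0
```

```bash
python3 -c "
from h import *
go(.556,.2465,.073,.6)"
```

```text
move [ 0.17  0.15 14.39  0.26] pos [0.5543 0.248  0.2169] yaw 0.9 w 0.0279 j6 1.88
```

Descend to just above the bar, settle, and check.

{"api": "servo_tool", "payload": {
  "targets": [
    [0.1,0.1,5,0.3],
    [0.1,0.1,9.5,0.3],
    [0.1,0.1,9.5,0.3],
    [0.1,0.1,9.5,0.3]
  ]
}}

```text
time: 2.6
tool_pos: [0.5561, 0.2434, 0.1278]
ee_rot: [-3.141, -0.003, 0.004]
wrist_force: [0.2, 0.8, 0.2]
width: 0.0277
finger_force: 0.0
```

```bash
python3 -c "
from h import *
go(.556,.2465,.073,.6)
im=snapshot('side');cv2.imwrite('pics/e.png',cv2.resize(im[180:320,110:270],None,fx=4,fy=4,interpolation=cv2.INTER_CUBIC))"
```

```text
move [-0.01 -0.31  5.48 -0.35] pos [0.5561 0.2434 0.1278] yaw 0.3 w 0.0277 j6 1.89
```

View pics/e.png

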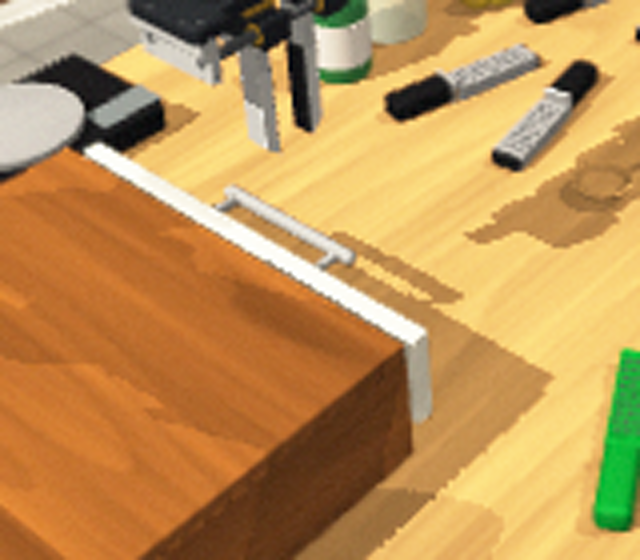

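```bash
python3 -c "
from h import *
print(ray('side',[[168.7,228],[197,245]],.081))
go(.556,.2465,.073,.6);print(get_obs()['qvel'])"
```

```text
[[0.61347932 0.25002277 0.081     ]
 [0.49422709 0.25223484 0.081     ]]
move [-0.08 -0.27  5.58 -0.34] pos [0.5568 0.2438 0.1288] yaw 0.3 w 0.0276 j6 1.89
[ 0.00526101 -0.0077427  -0.01712893 -0.00060058 -0.00594684  0.00077146]
```

{"api": "servo_tool", "payload": {
  "targets": [
    [0,0,0,0],
    [0,0,0,0]
  ]
}}

```text
time: 2.9
tool_pos: [0.5561, 0.2441, 0.1274]
ee_rot: [-3.141, -0.003, 0.005]
wrist_force: [0.0, -0.1, 0.2]
width: 0.0277
finger_force: 0.0
```

{"api": "servo_tool", "payload": {
  "targets": [
    [0,-0.4,0,0],
    [0,-0.4,2.5,0],
    [0,-0.4,5.4,0],
    [0,-0.4,5.4,0],
    [0,-0.4,5.4,0]
  ]
}}

```text
time: 3.52
tool_pos: [0.5558, 0.2483, 0.0726]
ee_rot: [-3.141, -0.001, 0.005]
wrist_force: [-0.6, -0.9, 0.4]
width: 0.0273
finger_force: 0.0
```

{"api": "servo_tool", "payload": {
  "targets": [
    [0,0,0,0],
    [0,0,0,0],
    [0,0,0,0],
    [0,0,0,0]
  ],
  "claw": 255
}}

```text
time: 4.03
tool_pos: [0.5554, 0.2479, 0.0718]
ee_rot: [3.142, -0.0, 0.005]
wrist_force: [0.6, 0.3, -0.8]
width: 0.0007
finger_force: 0.0
```

```bash
python3 -c "
from h import *
a=snapshot('side');b=snapshot('top')
A=cv2.resize(a[180:290,130:230],None,fx=4,fy=4,interpolation=cv2.INTER_CUBIC)
B=cv2.resize(b[130:240,110:210],None,fx=4,fy=4,interpolation=cv2.INTER_CUBIC)
cv2.imwrite('pics/f.png',np.hstack([A,B]));print(get_obs()['tool_pos'])"
```

```text
[0.55525242 0.24784272 0.07157005]
```

View pics/f.png

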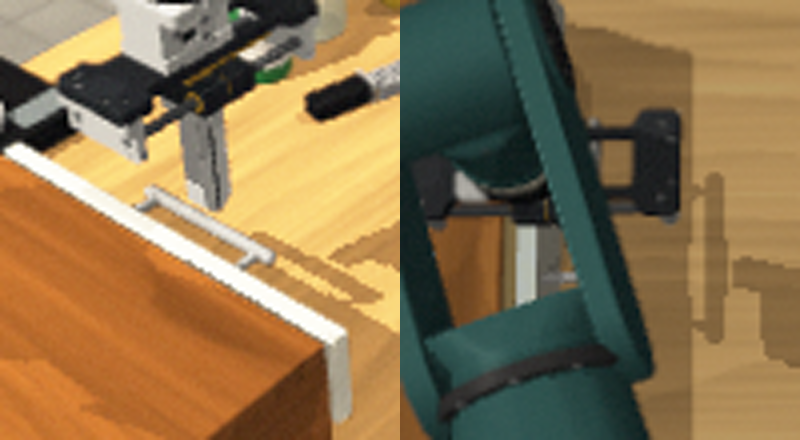

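```bash
python3 -c "
from h import *
for z in(.05,.058,.07,.09,.11): print(z,ray('side',[[183.7,232],[183,236.5],[120,215]],z)[:,:2].round(3).tolist())
for n in('side','top'):
  m=camera_model(n)['camera_from_world'];print(-m[:3,:3].T@m[:3,3])
  m2=camera_model(n)
  for P in([.5552,.2478,.058],[.556,.248,.078],[.556,.248,.083]):
    q=m[:3,:3]@P+m[:3,3];print(n,P,cv2.projectPoints(np.array([[q[0],-q[1],-q[2]]]),np.zeros(3),np.zeros(3),m2['camera_matrix'],np.array([m2['k1'],0,0,0]))[0].ravel())
"
```

```text
0.05 [[0.596, 0.21], [0.582, 0.226], [0.822, 0.279]]
0.058 [[0.588, 0.217], [0.574, 0.233], [0.811, 0.285]]
0.07 [[0.576, 0.226], [0.562, 0.242], [0.796, 0.294]]
0.09 [[0.556, 0.243], [0.543, 0.258], [0.769, 0.308]]
0.11 [[0.536, 0.259], [0.523, 0.274], [0.743, 0.322]]
[-0.1119505   0.78947669  0.75885403]
side [0.5552, 0.2478, 0.058] [183.68366486 241.70778956]
side [0.556, 0.248, 0.078] [182.79568888 236.23297556]
side [0.556, 0.248, 0.083] [182.63248429 234.8660189 ]
[ 0.2795131  -0.0350731   1.38286539]
top [0.5552, 0.2478, 0.058] [159.19539579 183.78123256]
top [0.556, 0.248, 0.078] [157.69597261 182.11132342]
top [0.556, 0.248, 0.083] [157.32999738 181.75451692]
```

```bash
cat >> h.py <<'E'
def proj(n,P):
    m=camera_model(n);T=m["camera_from_world"];q=T[:3,:3]@np.array(P)+T[:3,3]
    return cv2.projectPoints(np.array([[q[0],-q[1],-q[2]]]),np.zeros(3),np.zeros(3),m['camera_matrix'],np.array([m['k1'],0,0,0]))[0].ravel().round(1)
E
python3 -c "
from h import *
print(proj('side',[.1423,-.5307,.1655]),proj('side',[.556,.2438,.1138]),proj('side',[.556,.2438,.1458]))
s=cv2.imread('pics/side0.png');cv2.imwrite('pics/g.png',cv2.resize(s[70:170,390:470],None,fx=5,fy=5))
print(get_obs())"
```

```text
[420.4 155.1] [182.7 225.6] [181.6 216.4]
{'time': 4.125, 'joint_positions': array([ 3.26660651e-01,  2.59089114e-01,  1.39005448e+00, -9.06999319e-05,
        1.49245095e+00,  1.89225095e+00]), 'qvel': array([-0.00132084,  0.0016572 ,  0.00189279, -0.00020105, -0.00086266,
       -0.00064867]), 'joint_torque': array([ 6.81712354e-04, -4.03763294e+01, -2.93537289e+01, -8.76384031e-03,
       -7.57985003e-02,  2.76477243e-05]), 'tool_pos': array([0.55525242, 0.24784272, 0.07157005]), 'ee_rot': array([ 3.14150627e+00, -2.67741625e-05,  5.21313040e-03]), 'wrist_force': array([ 0.49966779, -0.15371589, -0.32378075]), 'wrist_torque': array([ 0.08273755, -0.00755773, -0.02346418]), 'finger_force': 0.0, 'width': 0.00019827876478776532}
```

View pics/g.png

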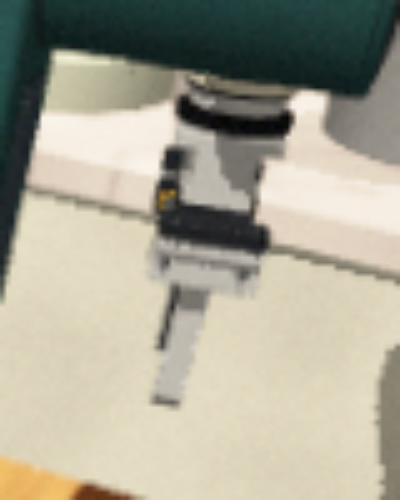

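```bash
python3 -c "
from h import *
for z in(.15,.17,.2): print(proj('top',[.5552,.159,z]),proj('top',[.588,.13,z]))
for z in(.1655,.18,.195):print(proj('side',[.129,-.482,z]))
"
```

```text
[184.6 176.5] [195.4 164.5]
[183.5 174.8] [194.5 162.7]
[181.7 172.3] [192.9 159.9]
[420. 161.]
[421.  157.3]
[422.  153.5]
```

{"api": "servo_tool", "payload": {
  "targets": [
    [0,0,0,0],
    [0,0,0,0],
    [0,0,0,0],
    [0,0,1,0],
    [0,0,2,0],
    [0,0,3,0],
    [0,0,3,0],
    [0,0,3,0]
  ],
  "claw": 180
}}

```text
time: 5.12
tool_pos: [0.5553, 0.2479, 0.0415]
ee_rot: [3.142, -0.0, 0.005]
wrist_force: [-0.3, 0.2, -0.3]
width: 0.0278
finger_force: 0.0
```

{"api": "servo_tool", "payload": {
  "targets": [
    [0,0,0,0],
    [0,0,0,0],
    [0,0,0,0],
    [0,0,0,0]
  ],
  "claw": 255
}}

```text
time: 5.62
tool_pos: [0.5556, 0.248, 0.042]
ee_rot: [-3.141, -0.001, 0.005]
wrist_force: [-0.4, 0.6, 1.0]
width: 0.0102
finger_force: 30.0
```

{"api": "servo_tool", "payload": {
  "targets": [
    [0,-0.5,0,0],
    [0,-1.0,0,0],
    [0,-1.0,0,0],
    [0,-1.0,0,0]
  ]
}}

```text
time: 6.12
tool_pos: [0.5555, 0.2548, 0.042]
ee_rot: [3.136, -0.0, 0.004]
wrist_force: [-0.2, -7.4, 4.7]
width: 0.0102
finger_force: 30.0
```

{"api": "servo_tool", "payload": {
  "targets": [
    [0,-0.4,0,0],
    [0,-0.4,0,0],
    [0,1,0,0],
    [0,3,0,0],
    [0,5,0,0],
    [0,6.5,0,0],
    [0,6.5,0,0],
    [0,6.5,0,0]
  ]
}}

```text
time: 7.12
tool_pos: [0.5562, 0.1928, 0.042]
ee_rot: [3.142, -0.002, 0.005]
wrist_force: [1.5, -1.0, 4.7]
width: 0.0099
finger_force: 30.0
```

{"api": "servo_tool", "payload": {
  "targets": [
    [0,3,0,0],
    [0,6,0,0],
    [0,9,0,0],
    [0,11.2,0,0],
    [0,11.2,0,0],
    [0,11.2,0,0],
    [0,11.2,0,0]
  ]
}}

```text
time: 8.0
tool_pos: [0.5575, 0.0818, 0.042]
ee_rot: [-3.142, -0.003, 0.006]
wrist_force: [5.3, -1.0, 3.3]
width: 0.0101
finger_force: 30.0
```

{"api": "servo_tool", "payload": {
  "targets": [
    [0,0.9,0,0],
    [0,0.9,0,0],
    [0,0.9,0,0],
    [0,0.9,0,0]
  ]
}}

```text
time: 8.5
tool_pos: [0.5575, 0.0736, 0.042]
ee_rot: [-3.14, -0.003, 0.007]
wrist_force: [5.4, 0.1, 2.6]
width: 0.0102
finger_force: 30.0
```

{"api": "servo_tool", "payload": {
  "targets": [
    [0,0,0,0],
    [0,0,0,0],
    [0,0,0,0],
    [0,0,-4,0],
    [0,0,-10,0],
    [0,0,-15,0],
    [0,0,-15,0]
  ],
  "claw": 180
}}

```text
time: 9.38
tool_pos: [0.5586, 0.0721, 0.1973]
ee_rot: [-3.141, -0.01, 0.005]
wrist_force: [0.3, -1.2, -1.2]
width: 0.0276
finger_force: 0.0
```

```bash
python3 -c "
from h import *
go(.46,-.35,.15,90)
im=snapshot('top');cv2.imwrite('pics/h.png',im)
show(im)"
```

```text
move [-10.09  42.16   4.73 -89.69] pos [0.5586 0.0721 0.1973] yaw 0.3 w 0.0276 j6 1.59
[0.5614 0.0426] dir 100.4 L 0.07 [230. 183.] 993 442
[0.5614 0.0426] dir -94.5 L 0.07 [230. 183.] 993 308
[ 0.6707 -0.2011] dir -103.1 L 0.076 [311. 147.] 142 303
[0.6158 0.1036] dir 173.7 L 0.067 [210. 166.] 129 442
[ 0.5687 -0.1021] dir 20.8 L 0.083 [279. 180.] 152 314
[ 0.5687 -0.1021] dir 99.8 L 0.076 [279. 180.] 152 308
[ 0.5453 -0.3249] dir 77.8 L 0.069 [353. 187.] 104 320
[ 0.4313 -0.3224] dir 74.4 L 0.066 [354. 225.] 93 314
```

View pics/h.png

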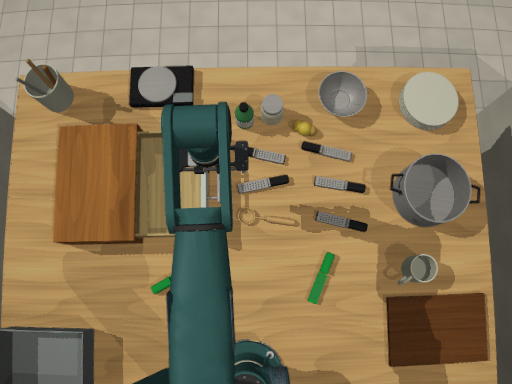

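```bash
sed -i 's/200,360,130,245/200,378,130,245/' h.py; python3 -c "
from h import *
show(cv2.imread('pics/top0.png'))
go(.434,-.3135,.15,75);"
```

```text
[ 0.6706 -0.2011] dir -103.0 L 0.076 [311. 147.] 145 302
[0.6625 0.002 ] dir -102.2 L 0.076 [244. 150.] 148 310
[ 0.5688 -0.1022] dir 21.1 L 0.083 [279. 180.] 155 310
[ 0.5688 -0.1022] dir 99.8 L 0.076 [279. 180.] 155 307
[ 0.5443 -0.332 ] dir 78.3 L 0.076 [355. 187.] 150 316
[ 0.429  -0.3322] dir 74.6 L 0.076 [357. 225.] 152 318
move [-12.51  38.49   4.38 -74.69] pos [0.557  0.072  0.1938] yaw 0.3 w 0.0278 j6 1.59
```

{"api": "servo_tool", "payload": {
  "targets": [
    [-12.5,38.6,4.4,-74.7],
    [-12.5,38.6,4.4,-74.7],
    [-12.5,38.6,4.4,-74.7],
    [-12.5,38.6,4.4,-74.7],
    [-12.5,38.6,4.4,-74.7],
    [-12.5,38.6,4.4,-74.7],
    [-12.5,38.6,4.4,-74.7],
    [-12.5,38.6,4.4,-74.7]
  ],
  "claw": 92
}}

```text
time: 10.42
tool_pos: [0.4301, -0.3163, 0.1437]
ee_rot: [-3.135, -0.002, 1.309]
wrist_force: [0.5, 1.4, -0.2]
width: 0.0603
finger_force: 0.0
```

```bash
python3 -c "
from h import *
show()
go(.4348,-.312,.03,74.6);"
```

```text
[ 0.6707 -0.2011] dir -103.1 L 0.076 [311. 147.] 144 303
[0.6627 0.0023] dir -102.4 L 0.076 [244. 150.] 150 313
[ 0.5688 -0.1022] dir 21.1 L 0.083 [279. 180.] 157 313
[ 0.5688 -0.1022] dir 99.8 L 0.076 [279. 180.] 157 304
[ 0.5476 -0.354 ] dir 82.9 L 0.097 [363. 186.] 282 316
[ 0.5476 -0.354 ] dir -171.0 L 0.102 [363. 186.] 282 212
move [ 0.57  0.34 11.37  0.51] pos [ 0.4301 -0.3166  0.1437] yaw 75.1 w 0.0605 j6 -0.48
```

{"api": "servo_tool", "payload": {
  "targets": [
    [0.4,0.2,5,0.5],
    [0.4,0.2,10,0.5],
    [0.4,0.2,12.5,0.5],
    [0.4,0.2,13.5,0.5],
    [0.4,0.2,13.5,0.5],
    [0.4,0.2,13.5,0.5]
  ]
}}

```text
time: 11.22
tool_pos: [0.4371, -0.312, 0.014]
ee_rot: [3.139, 0.001, 1.3]
wrist_force: [0.2, 0.0, 0.3]
width: 0.0602
finger_force: 0.0
```

```bash
python3 -c "
from h import *
go(.4348,-.312,-.014,74.6)
a=snapshot('side');b=snapshot('top');P=get_obs()['tool_pos'];s=proj('side',P).astype(int);t=proj('top',P).astype(int);print(s,t)
f=lambda i,c:cv2.resize(i[c[1]-50:c[1]+50,c[0]-50:c[0]+50],None,fx=4,fy=4,interpolation=cv2.INTER_CUBIC)
cv2.imwrite('pics/i.png',np.hstack([f(a,s),f(b,t)]))"
```

```text
move [-0.06 -0.22  2.8  -0.1 ] pos [ 0.4371 -0.312   0.014 ] yaw 74.5 w 0.0602 j6 -0.45
[315 188] [350 223]
```

View pics/i.png

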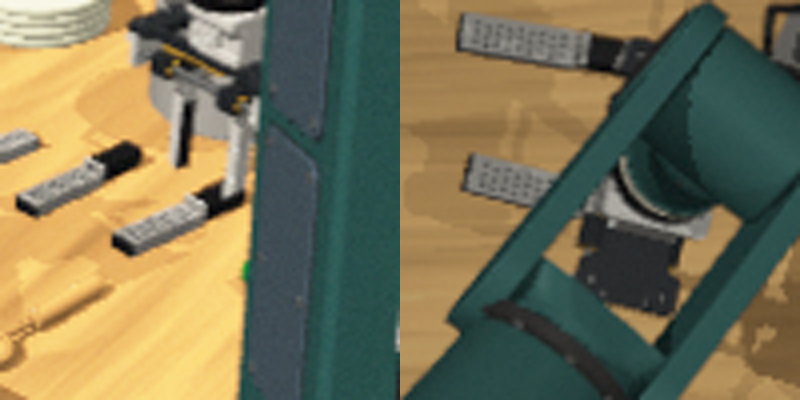

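{"api": "servo_tool", "payload": {
  "targets": [
    [0,-0.2,1,0],
    [0,-0.2,1.8,0],
    [0,-0.2,2.2,0],
    [0,-0.2,2.2,0]
  ]
}}

```text
time: 11.82
tool_pos: [0.4338, -0.3106, -0.0101]
ee_rot: [-3.14, -0.001, 1.3]
wrist_force: [0.1, -0.4, 0.5]
width: 0.0602
finger_force: 0.0
```

{"api": "servo_tool", "payload": {
  "targets": [
    [0,0,0.2,0],
    [0,0,0.4,0],
    [0,0,0.4,0]
  ]
}}

```text
time: 12.2
tool_pos: [0.4342, -0.3109, -0.0135]
ee_rot: [-3.142, 0.0, 1.3]
wrist_force: [0.2, -0.1, 0.1]
width: 0.0598
finger_force: 0.0
```

{"api": "servo_tool", "payload": {
  "targets": [
    [0,0,0.15,0],
    [0,0,0.3,0],
    [0,0,0.3,0]
  ]
}}

```text
time: 12.58
tool_pos: [0.4341, -0.3108, -0.0166]
ee_rot: [-3.141, -0.0, 1.3]
wrist_force: [0.1, 0.1, -0.6]
width: 0.0599
finger_force: 0.0
```

{"api": "servo_tool", "payload": {
  "targets": [
    [0,0,0,0],
    [0,0,0,0],
    [0,0,0,0],
    [0,0,0,0],
    [0,0,0,0]
  ],
  "claw": 255
}}

```text
time: 13.2
tool_pos: [0.4344, -0.311, -0.0163]
ee_rot: [3.141, 0.0, 1.3]
wrist_force: [-0.4, 0.3, -0.5]
width: 0.026
finger_force: 30.0
```

{"api": "servo_tool", "payload": {
  "targets": [
    [0,0,-3,0],
    [0,0,-8,0],
    [0,0,-14,0],
    [0,0,-17,0],
    [0,0,-17,0],
    [0,0,-17,0]
  ]
}}

```text
time: 13.95
tool_pos: [0.4333, -0.3101, 0.1513]
ee_rot: [-3.138, -0.002, 1.3]
wrist_force: [-1.0, 0.1, -2.0]
width: 0.0256
finger_force: 30.0
```

```bash
python3 -c "
from h import *
go(.446,.195,.155,90.6)"
```

```text
move [ 49.01 -12.28  -0.37 -16.1 ] pos [ 0.4333 -0.3101  0.1513] yaw 74.5 w 0.0256 j6 -0.46
```

{"api": "servo_tool", "payload": {
  "targets": [
    [5,-1,-0.4,-8],
    [10,-2.5,-0.4,-16],
    [15,-4,-0.4,-16.1],
    [20,-5,-0.4,-16.1],
    [25,-6,-0.4,-16.1],
    [30,-7.4,-0.4,-16.1],
    [35,-8.7,-0.4,-16.1],
    [40,-10,-0.4,-16.1]
  ]
}}

```text
time: 14.95
tool_pos: [0.443, 0.1027, 0.1545]
ee_rot: [-3.136, 0.001, 1.581]
wrist_force: [0.1, -0.9, -1.2]
width: 0.0254
finger_force: 30.0
```

```bash
python3 -c "
from h import *
go(.446,.195,.155,90.6)
im=snapshot('side');cv2.imwrite('pics/j.png',im[130:350,40:400])"
```

```text
move [ 9.22  0.4  -0.05 -0.01] pos [0.443  0.1027 0.1545] yaw 90.6 w 0.0254 j6 0.09
```

View pics/j.png

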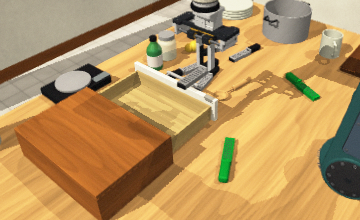

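{"api": "servo_tool", "payload": {
  "targets": [
    [5,0,0,0],
    [9.2,-0.2,0,0],
    [9.2,-0.2,0,0],
    [9.2,-0.2,0,0],
    [9.2,-0.2,0,0]
  ]
}}

```text
time: 15.62
tool_pos: [0.4416, 0.192, 0.1567]
ee_rot: [-3.14, 0.001, 1.58]
wrist_force: [0.0, 0.1, -1.6]
width: 0.026
finger_force: 30.0
```

```bash
python3 -c "
from h import *
go(.452,.195,.013,90.6)
im=snapshot('top')
cv2.imwrite('pics/k.png',cv2.resize(im[110:260,120:260],None,fx=4,fy=4,interpolation=cv2.INTER_CUBIC))"
```

```text
move [ 0.29  1.04 14.37 -0.1 ] pos [0.4416 0.192  0.1567] yaw 90.5 w 0.026 j6 0.28
```

View pics/k.png

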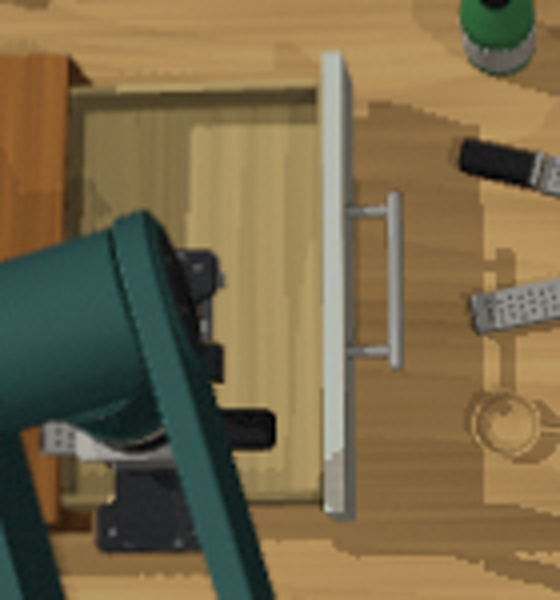

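```bash
python3 -c "
from h import *
print(ray('top',[[188.3,217.5],[131.3,219]],.152)[:,:2].round(3), ray('top',[[200.5,180],[206,125],[204,240]],.097)[:,:2].round(3), ray('top',[[137.5,180]],.105)[:,:2].round(3),ray('top',[[200,132],[200,234.5]],.074)[:,:2].round(3))"
```

```text
[[0.443 0.148]
 [0.441 0.301]] [[0.556 0.122]
 [0.718 0.108]
 [0.387 0.112]] [[0.557 0.3  ]] [[0.705 0.128]
 [0.404 0.126]]
```

{"api": "servo_tool", "payload": {
  "targets": [
    [-0.8,1,0,0],
    [-0.8,1,5,0],
    [-0.8,1,9,0],
    [-0.8,1,9,0],
    [-0.8,1,12,0],
    [-0.8,1,14,0],
    [-0.8,1,14.2,0],
    [-0.8,1,14.2,0]
  ]
}}

```text
time: 16.68
tool_pos: [0.4536, 0.1855, 0.0176]
ee_rot: [3.138, -0.001, 1.581]
wrist_force: [0.2, -0.3, -1.9]
width: 0.0255
finger_force: 30.0
```

{"api": "servo_tool", "payload": {
  "targets": [
    [0,0,0.2,0],
    [0,0,0.2,0]
  ]
}}

```text
time: 16.92
tool_pos: [0.4524, 0.1855, 0.0144]
ee_rot: [3.14, -0.0, 1.581]
wrist_force: [0.1, -0.6, -1.4]
width: 0.0261
finger_force: 30.0
```

Lower 3 mm more, release with narrow opening, rise.

{"api": "servo_tool", "payload": {
  "targets": [
    [0,0,0.3,0],
    [0,0,0.3,0]
  ]
}}

```text
time: 17.18
tool_pos: [0.4526, 0.1856, 0.0116]
ee_rot: [3.14, -0.0, 1.581]
wrist_force: [-0.1, -0.7, 3.6]
width: 0.0256
finger_force: 30.0
```

{"api": "servo_tool", "payload": {
  "targets": [
    [0,0,0,0],
    [0,0,0,0],
    [0,0,0,0],
    [0,0,-4,0],
    [0,0,-9,0],
    [0,0,-14,0],
    [0,0,-14,0]
  ],
  "claw": 147
}}

```text
time: 18.05
tool_pos: [0.4549, 0.1862, 0.1558]
ee_rot: [3.132, -0.003, 1.581]
wrist_force: [-0.2, -0.5, -0.2]
width: 0.04
finger_force: 0.0
```

```bash
python3 -c "
from h import *
b=(.5443,-.332);a=np.radians(78.3)
go(b[0]+.022*np.cos(a),b[1]+.022*np.sin(a),.15,78.3)"
```

```text
move [-49.76   8.86   0.58  12.3 ] pos [0.4549 0.1862 0.1558] yaw 90.6 w 0.04 j6 0.26
```

{"api": "servo_tool", "payload": {
  "targets": [
    [-49.8,8.9,0,6],
    [-49.8,8.9,0,12.3],
    [-49.8,8.9,0,12.3],
    [-49.8,8.9,0,12.3],
    [-49.8,8.9,0,12.3],
    [-49.8,8.9,0,12.3],
    [-49.8,8.9,0,12.3],
    [-49.8,8.9,0,12.3]
  ],
  "claw": 92
}}

```text
time: 19.05
tool_pos: [0.5445, -0.3075, 0.1485]
ee_rot: [-3.139, -0.001, 1.366]
wrist_force: [0.9, 0.6, 1.5]
width: 0.0601
finger_force: 0.0
```

{"api": "servo_tool", "payload": {
  "targets": [
    [0,0,0,0],
    [-2,0,0,0],
    [-2,0,0,0]
  ]
}}

```text
time: 19.42
tool_pos: [0.5404, -0.3257, 0.1502]
ee_rot: [-3.141, 0.0, 1.366]
wrist_force: [-0.6, 0.2, -0.5]
width: 0.06
finger_force: 0.0
```

```bash
python3 -c "
from h import *
im=snapshot('top');cv2.imwrite('pics/l.png',im);o,B,G=rasps(im)
show(im)
for g,a in G: print(g.round(),a,ray('top',g,.012)[0].round(4))
go(.5488,-.3105,-.0165,78.3)"
```

```text
[ 0.6707 -0.2011] dir -103.1 L 0.076 [311. 147.] 144 303
[0.6626 0.0022] dir -102.2 L 0.076 [244. 150.] 149 314
[ 0.5687 -0.1019] dir 20.7 L 0.083 [279. 180.] 151 314
[ 0.5687 -0.1019] dir 99.7 L 0.076 [279. 180.] 151 309
[ 0.5383 -0.367 ] dir -13.5 L 0.052 [367. 189.] 386 181
[206. 184.] 1085 [0.5608 0.1162 0.012 ]
[335. 153.] 303 [ 0.6535 -0.2753  0.012 ]
[268. 156.] 314 [ 0.6465 -0.0725  0.012 ]
[370. 173.] 181 [ 0.5888 -0.3791  0.012 ]
[327. 182.] 256 [ 0.5614 -0.248   0.012 ]
[254. 185.] 309 [ 0.5559 -0.0272  0.012 ]
move [ 1.57  0.5  16.71  0.02] pos [ 0.5407 -0.3249  0.1506] yaw 78.3 w 0.0601 j6 -0.43
```

View pics/l.png

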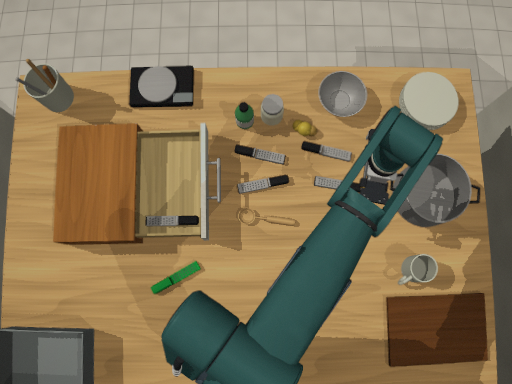

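{"api": "servo_tool", "payload": {
  "targets": [
    [1.6,0.5,5,0],
    [1.6,0.5,10,0],
    [1.6,0.5,13,0],
    [1.6,0.5,13,0],
    [1.6,0.5,15,0],
    [1.6,0.5,16.5,0],
    [1.6,0.5,16.5,0]
  ]
}}

```text
time: 20.35
tool_pos: [0.5482, -0.3102, -0.0158]
ee_rot: [-3.139, -0.001, 1.367]
wrist_force: [-0.2, -0.1, -0.2]
width: 0.06
finger_force: 0.0
```

{"api": "servo_tool", "payload": {
  "targets": [
    [0,0,0.2,0],
    [0,0,0.2,0],
    [0,0,0.2,0],
    [0,0,0.2,0],
    [0,0,0.2,0]
  ],
  "claw": 255
}}

```text
time: 20.98
tool_pos: [0.5496, -0.3112, -0.0159]
ee_rot: [3.14, 0.001, 1.367]
wrist_force: [1.2, -0.0, 0.7]
width: 0.0253
finger_force: 30.0
```

{"api": "servo_tool", "payload": {
  "targets": [
    [0,0,-3,0],
    [0,0,-8,0],
    [0,0,-14,0],
    [0,0,-17,0],
    [0,0,-17,0],
    [0,0,-17,0]
  ]
}}

```text
time: 21.72
tool_pos: [0.5481, -0.3102, 0.151]
ee_rot: [-3.138, -0.001, 1.367]
wrist_force: [-0.3, 0.4, -1.9]
width: 0.0253
finger_force: 30.0
```

```bash
python3 -c "
from h import *
go(.505,.1865,.155,90.6)"
```

```text
move [ 47.76 -14.29  -0.4  -12.3 ] pos [ 0.5481 -0.3102  0.151 ] yaw 78.3 w 0.0253 j6 -0.4
```

{"api": "servo_tool", "payload": {
  "targets": [
    [5,-1.5,-0.4,-6],
    [10,-3,-0.4,-12.3],
    [16,-4.8,-0.4,-12.3],
    [22,-6.6,-0.4,-12.3],
    [28,-8.4,-0.4,-12.3],
    [34,-10.2,-0.4,-12.3],
    [40,-12,-0.4,-12.3],
    [45,-13.5,-0.4,-12.3]
  ]
}}

```text
time: 22.72
tool_pos: [0.5059, 0.1591, 0.1542]
ee_rot: [-3.136, 0.001, 1.582]
wrist_force: [-0.3, -0.3, -0.1]
width: 0.0256
finger_force: 30.0
```

{"api": "servo_tool", "payload": {
  "targets": [
    [2.5,0,0,0],
    [3,0,0,0],
    [3,0,0,0],
    [3,0,0,0]
  ]
}}

```text
time: 23.22
tool_pos: [0.5078, 0.1858, 0.1568]
ee_rot: [-3.14, 0.001, 1.58]
wrist_force: [-0.6, -1.1, -1.6]
width: 0.0259
finger_force: 30.0
```

```bash
cat >> h.py <<'E'
def held(xmid):
    """black handle and grey blade of the held rasp seen over the drawer"""
    im=snapshot("top");h=cv2.cvtColor(im,cv2.COLOR_BGR2HSV)
    cv2.imwrite("pics/held.png",im)
    go(xmid,.1865,.0125,90.6)
E
python3 -c "
from h import *
held(.505)"
```

```text
move [ 0.06 -0.29 14.47 -0.11] pos [0.5079 0.1859 0.1572] yaw 90.5 w 0.0259 j6 0.24
```

{"api": "servo_tool", "payload": {
  "targets": [
    [0,-0.2,5,0],
    [0,-0.2,9,0],
    [0,-0.2,9,0],
    [0,-0.2,12,0],
    [0,-0.2,13.8,0],
    [0,-0.2,14.4,0],
    [0,-0.2,14.4,0]
  ]
}}

```text
time: 24.15
tool_pos: [0.5063, 0.1872, 0.0141]
ee_rot: [3.141, -0.0, 1.581]
wrist_force: [-0.4, 0.3, -0.9]
width: 0.0257
finger_force: 30.0
```

{"api": "servo_tool", "payload": {
  "targets": [
    [0,0,0.2,0],
    [0,0,0.2,0]
  ]
}}

```text
time: 24.4
tool_pos: [0.5063, 0.1873, 0.0122]
ee_rot: [3.14, -0.0, 1.581]
wrist_force: [-0.5, -0.2, -0.9]
width: 0.0257
finger_force: 30.0
```

{"api": "servo_tool", "payload": {
  "targets": [
    [0,0,0,0],
    [0,0,0,0],
    [0,0,0,0],
    [0,0,-4,0],
    [0,0,-9,0],
    [0,0,-14,0],
    [0,0,-14,0]
  ],
  "claw": 147
}}

```text
time: 25.28
tool_pos: [0.509, 0.188, 0.1575]
ee_rot: [3.131, -0.003, 1.581]
wrist_force: [0.1, -0.2, 0.2]
width: 0.0399
finger_force: 0.0
```

```bash
python3 -c "
from h import *
show()
go(.5651,-.0803,.15,99.7)"
```

```text
[ 0.6706 -0.2012] dir -103.0 L 0.076 [311. 147.] 143 304
[0.6626 0.0022] dir -102.1 L 0.077 [244. 150.] 149 314
[ 0.5687 -0.1021] dir 20.7 L 0.083 [279. 180.] 152 314
[ 0.5687 -0.1021] dir 99.8 L 0.076 [279. 180.] 152 308
move [-26.85   5.5    0.42  -9.1 ] pos [0.5073 0.1876 0.1542] yaw 90.6 w 0.0397 j6 0.24
```

{"api": "servo_tool", "payload": {
  "targets": [
    [-26.9,5.5,0.4,-5],
    [-26.9,5.5,0.4,-9.1],
    [-26.9,5.5,0.4,-9.1],
    [-26.9,5.5,0.4,-9.1],
    [-26.9,5.5,0.4,-9.1],
    [-26.9,5.5,0.4,-9.1],
    [-26.9,5.5,0.4,-9.1]
  ],
  "claw": 110
}}

```text
time: 26.2
tool_pos: [0.5629, -0.08, 0.1462]
ee_rot: [-3.139, -0.002, 1.741]
wrist_force: [0.3, 0.5, -0.7]
width: 0.0534
finger_force: 0.0
```

```bash
python3 -c "
from h import *
go(.5651,-.0803,-.016,99.7)"
```

```text
move [-0.07  0.22 16.22  0.04] pos [ 0.5629 -0.08    0.1462] yaw 99.7 w 0.0534 j6 -0.41
```

{"api": "servo_tool", "payload": {
  "targets": [
    [0,0.1,5,0],
    [0,0.1,10,0],
    [0,0.1,13,0],
    [0,0.1,13,0],
    [0,0.1,15,0],
    [0,0.1,16.4,0],
    [0,0.1,16.4,0]
  ]
}}

```text
time: 27.08
tool_pos: [0.5643, -0.0804, -0.0166]
ee_rot: [-3.141, -0.0, 1.741]
wrist_force: [0.8, 0.6, -0.0]
width: 0.0535
finger_force: 0.0
```

{"api": "servo_tool", "payload": {
  "targets": [
    [0,0,0,0],
    [0,0,0,0],
    [0,0,0,0],
    [0,0,0,0],
    [0,0,0,0]
  ],
  "claw": 255
}}

```text
time: 27.7
tool_pos: [0.5654, -0.0813, -0.0156]
ee_rot: [3.14, 0.001, 1.74]
wrist_force: [0.9, 0.0, 2.7]
width: 0.0255
finger_force: 30.0
```

{"api": "servo_tool", "payload": {
  "targets": [
    [0,0,-3,0],
    [0,0,-8,0],
    [0,0,-14,0],
    [0,0,-17,0],
    [0,0,-17,0],
    [0,0,-17,0]
  ]
}}

```text
time: 28.45
tool_pos: [0.5634, -0.0808, 0.151]
ee_rot: [-3.138, -0.002, 1.74]
wrist_force: [0.3, -0.8, -1.5]
width: 0.026
finger_force: 30.0
```

```bash
python3 -c "
from h import *
go(.56,.1865,.155,90.6)"
```

```text
move [26.41  4.17 -0.4   9.1 ] pos [ 0.5634 -0.0808  0.151 ] yaw 99.7 w 0.026 j6 -0.41
```

{"api": "servo_tool", "payload": {
  "targets": [
    [5,0.8,-0.4,5],
    [10,1.6,-0.4,9.1],
    [15,2.4,-0.4,9.1],
    [20,3.2,-0.4,9.1],
    [24,3.8,-0.4,9.1],
    [26.4,4.2,-0.4,9.1],
    [26.4,4.2,-0.4,9.1],
    [26.4,4.2,-0.4,9.1]
  ]
}}

```text
time: 29.45
tool_pos: [0.5607, 0.1852, 0.1555]
ee_rot: [-3.138, 0.002, 1.581]
wrist_force: [-0.4, 0.2, -0.9]
width: 0.0258
finger_force: 30.0
```

```bash
python3 -c "
from h import *
go(.56,.1865,.0125,90.6)"
```

```text
move [ 0.13 -0.07 14.3  -0.03] pos [0.5607 0.1852 0.1555] yaw 90.6 w 0.0258 j6 0.21
```

{"api": "servo_tool", "payload": {
  "targets": [
    [0.1,0,5,0],
    [0.1,0,9,0],
    [0.1,0,9,0],
    [0.1,0,12,0],
    [0.1,0,13.8,0],
    [0.1,0,14.4,0],
    [0.1,0,14.4,0]
  ]
}}

```text
time: 30.32
tool_pos: [0.5619, 0.1872, 0.0141]
ee_rot: [3.141, -0.0, 1.581]
wrist_force: [0.7, 0.1, -1.3]
width: 0.0256
finger_force: 30.0
```

{"api": "servo_tool", "payload": {
  "targets": [
    [0,0,0,0],
    [0,0,0,0]
  ]
}}

```text
time: 30.58
tool_pos: [0.5623, 0.1875, 0.0146]
ee_rot: [3.14, -0.0, 1.581]
wrist_force: [0.2, 0.3, -0.5]
width: 0.0254
finger_force: 30.0
```

{"api": "servo_tool", "payload": {
  "targets": [
    [0,0,0.2,0],
    [0,0,0.2,0]
  ]
}}

```text
time: 30.82
tool_pos: [0.5621, 0.1874, 0.0123]
ee_rot: [3.14, -0.0, 1.581]
wrist_force: [-0.3, 1.0, 2.0]
width: 0.0258
finger_force: 30.0
```

{"api": "servo_tool", "payload": {
  "targets": [
    [0,0,0,0],
    [0,0,0,0],
    [0,0,0,0],
    [0,0,-4,0],
    [0,0,-9,0],
    [0,0,-14,0],
    [0,0,-14,0]
  ],
  "claw": 147
}}

```text
time: 31.7
tool_pos: [0.5646, 0.188, 0.1577]
ee_rot: [3.131, -0.002, 1.581]
wrist_force: [0.0, -0.5, 1.2]
width: 0.0396
finger_force: 0.0
```

```bash
python3 -c "
from h import *
show()
go(.6657,-.2226,.15,77)"
```

```text
[ 0.6706 -0.2012] dir -103.0 L 0.076 [311. 147.] 143 304
[0.6626 0.0022] dir -102.2 L 0.076 [244. 150.] 149 317
move [-41.12   9.84   0.43  13.6 ] pos [0.563  0.1876 0.1543] yaw 90.6 w 0.04 j6 0.22
```

{"api": "servo_tool", "payload": {
  "targets": [
    [-41.1,9.8,0.2,7],
    [-41.1,9.8,0.2,13.6],
    [-41.1,9.8,0.2,13.6],
    [-41.1,9.8,0.2,13.6],
    [-41.1,9.8,0.2,13.6],
    [-41.1,9.8,0.2,13.6],
    [-41.1,9.8,0.2,13.6],
    [-41.1,9.8,0.2,13.6]
  ],
  "claw": 136
}}

```text
time: 32.75
tool_pos: [0.6624, -0.2262, 0.1451]
ee_rot: [-3.136, -0.0, 1.339]
wrist_force: [-0.1, 0.4, 0.0]
width: 0.0439
finger_force: 0.0
```

{"api": "servo_tool", "payload": {
  "targets": [
    [0,0,0,0],
    [0,0,0,0],
    [0,0,0,0]
  ]
}}

```text
time: 33.12
tool_pos: [0.6639, -0.2212, 0.1499]
ee_rot: [3.141, 0.0, 1.346]
wrist_force: [-0.4, -0.4, 0.1]
width: 0.0441
finger_force: 0.0
```

```bash
python3 -c "
from h import *
go(.6657,-.2226,-.016,77);print(ray('top',[[343,104],[343,118]],.06))"
```

```text
move [-0.1   0.21 16.59  0.11] pos [ 0.6639 -0.2212  0.1499] yaw 77.1 w 0.0441 j6 -0.18
[[ 0.79252546 -0.29975794  0.06      ]
 [ 0.74791444 -0.29724678  0.06      ]]
```

{"api": "servo_tool", "payload": {
  "targets": [
    [-0.1,0.2,5,0],
    [-0.1,0.2,10,0],
    [-0.1,0.2,13,0],
    [-0.1,0.2,13,0],
    [-0.1,0.2,15,0],
    [-0.1,0.2,16.4,0],
    [-0.1,0.2,16.4,0]
  ]
}}

```text
time: 34.0
tool_pos: [0.6647, -0.2238, -0.0158]
ee_rot: [-3.139, -0.0, 1.344]
wrist_force: [-0.7, -0.3, 0.7]
width: 0.0438
finger_force: 0.0
```

{"api": "servo_tool", "payload": {
  "targets": [
    [0,0,0,0],
    [0,0,0,0],
    [0,0,0,0],
    [0,0,0,0],
    [0,0,0,0]
  ],
  "claw": 255
}}

```text
time: 34.62
tool_pos: [0.6664, -0.2244, -0.0133]
ee_rot: [3.139, 0.0, 1.344]
wrist_force: [0.8, 0.3, 3.3]
width: 0.0253
finger_force: 30.0
```

{"api": "servo_tool", "payload": {
  "targets": [
    [0,0,-3,0],
    [0,0,-8,0],
    [0,0,-12,0],
    [0,0,-12,0],
    [0,0,-12,0]
  ]
}}

```text
time: 35.25
tool_pos: [0.6644, -0.2237, 0.1031]
ee_rot: [-3.138, -0.001, 1.344]
wrist_force: [-0.6, -0.9, -1.3]
width: 0.0258
finger_force: 30.0
```

```bash
python3 -c "
from h import *
go(.51,-.29,.11,-5);print(get_obs()['joint_positions'][0])"
```

```text
move [ -9.94 -13.55  -0.69  82.  ] pos [ 0.6644 -0.2237  0.1031] yaw 77.0 w 0.0258 j6 -0.18
-0.4055082946856723
```

{"api": "servo_tool", "payload": {
  "targets": [
    [-2,-3,-0.7,0],
    [-5,-7,-0.7,10],
    [-8,-11,-0.7,20],
    [-10,-13.5,-0.7,30],
    [-10,-13.5,-0.7,40],
    [-10,-13.5,-0.7,50],
    [-10,-13.5,-0.7,60],
    [-10,-13.5,-0.7,70]
  ]
}}

```text
time: 36.25
tool_pos: [0.5097, -0.29, 0.1087]
ee_rot: [-3.137, 0.005, 0.116]
wrist_force: [-0.2, 0.3, -0.7]
width: 0.026
finger_force: 30.0
```

{"api": "servo_tool", "payload": {
  "targets": [
    [0,0,0,10],
    [0,0,0,20],
    [0,0,0,30],
    [0,0,0,40],
    [0,0,0,50],
    [0,0,0,60],
    [0,0,0,70],
    [0,0,0,80]
  ]
}}

```text
time: 37.25
tool_pos: [0.5097, -0.29, 0.1087]
ee_rot: [3.137, 0.005, -1.28]
wrist_force: [0.3, 1.3, -1.7]
width: 0.0257
finger_force: 30.0
```

{"api": "servo_tool", "payload": {
  "targets": [
    [0,0,0,6],
    [0,0,0,12],
    [0,0,0,12]
  ]
}}

```text
time: 37.62
tool_pos: [0.51, -0.2902, 0.1093]
ee_rot: [3.137, 0.004, -1.482]
wrist_force: [-0.2, 0.2, -1.9]
width: 0.0254
finger_force: 30.0
```

```bash
python3 -c "
from h import *
go(.51,-.29,-.013,-85)"
```

```text
move [-0.02 -0.   12.23  0.07] pos [ 0.51   -0.2902  0.1093] yaw -84.9 w 0.0254 j6 2.44
```

Lower, release, rise, and turn back a half turn clear of it.

{"api": "servo_tool", "payload": {
  "targets": [
    [0,0,5,0],
    [0,0,9,0],
    [0,0,11,0],
    [0,0,12.1,0],
    [0,0,12.4,0],
    [0,0,12.4,0]
  ]
}}

```text
time: 38.38
tool_pos: [0.512, -0.2915, -0.0108]
ee_rot: [-3.141, -0.001, -1.483]
wrist_force: [0.8, 0.4, -1.2]
width: 0.0253
finger_force: 30.0
```

{"api": "servo_tool", "payload": {
  "targets": [
    [0,0,0,0],
    [0,0,0,0],
    [0,0,0,0],
    [0,0,-4,0],
    [0,0,-8,0],
    [0,0,-12,0]
  ],
  "claw": 110
}}

```text
time: 39.12
tool_pos: [0.5115, -0.2911, 0.11]
ee_rot: [-3.141, -0.0, -1.483]
wrist_force: [-0.6, -0.8, 0.2]
width: 0.0536
finger_force: 0.0
```

{"api": "servo_tool", "payload": {
  "targets": [
    [0,0,0,-10],
    [0,0,0,-20],
    [0,0,0,-30],
    [0,0,0,-40],
    [0,0,0,-50],
    [0,0,0,-60],
    [0,0,0,-70],
    [0,0,0,-80]
  ]
}}

```text
time: 40.12
tool_pos: [0.5116, -0.2912, 0.1088]
ee_rot: [3.141, -0.0, -0.081]
wrist_force: [0.8, -0.2, -0.3]
width: 0.0533
finger_force: 0.0
```

{"api": "servo_tool", "payload": {
  "targets": [
    [0,0,0,-10],
    [0,0,0,-20],
    [0,0,0,-30],
    [0,0,0,-40],
    [0,0,0,-50],
    [0,0,0,-60],
    [0,0,0,-70],
    [0,0,0,-80]
  ]
}}

```text
time: 41.12
tool_pos: [0.5116, -0.2913, 0.1088]
ee_rot: [3.141, 0.0, 1.315]
wrist_force: [0.0, -0.2, 0.5]
width: 0.053
finger_force: 0.0
```

{"api": "servo_tool", "payload": {
  "targets": [
    [0,0,0,-10],
    [0,0,0,-20],
    [0,0,0,-20]
  ]
}}

```text
time: 41.5
tool_pos: [0.5116, -0.2912, 0.1088]
ee_rot: [3.141, 0.0, 1.656]
wrist_force: [0.1, 0.0, -0.4]
width: 0.0536
finger_force: 0.0
```

```bash
python3 -c "
from h import *
show()
go(.51,-.29,-.016,95)"
```

```text
[0.6627 0.0023] dir -102.4 L 0.076 [244. 150.] 150 312
[ 0.4901 -0.3436] dir -2.2 L 0.05 [360. 205.] 504 318
move [ 0.14 -0.15 12.48 -0.17] pos [ 0.5116 -0.2912  0.1088] yaw 94.8 w 0.0532 j6 -0.7
```

{"api": "servo_tool", "payload": {
  "targets": [
    [0,0,5,0],
    [0,0,9,0],
    [0,0,11,0],
    [0,0,12.2,0],
    [0,0,12.4,0],
    [0,0,12.4,0]
  ]
}}

```text
time: 42.3
tool_pos: [0.5123, -0.2917, -0.0143]
ee_rot: [3.14, 0.001, 1.658]
wrist_force: [-0.4, 0.5, 0.6]
width: 0.0532
finger_force: 0.0
```

{"api": "servo_tool", "payload": {
  "targets": [
    [0,0,0,0],
    [0,0,0,0],
    [0,0,0,0],
    [0,0,0,0],
    [0,0,0,0]
  ],
  "claw": 255
}}

```text
time: 42.92
tool_pos: [0.5118, -0.2913, -0.015]
ee_rot: [3.141, 0.0, 1.658]
wrist_force: [0.2, -0.1, 2.3]
width: 0.0254
finger_force: 30.0
```

{"api": "servo_tool", "payload": {
  "targets": [
    [0,0,-3,0],
    [0,0,-8,0],
    [0,0,-14,0],
    [0,0,-17,0],
    [0,0,-17,0],
    [0,0,-17,0]
  ]
}}

```text
time: 43.68
tool_pos: [0.5105, -0.2905, 0.152]
ee_rot: [-3.138, -0.002, 1.658]
wrist_force: [0.1, 0.7, -1.7]
width: 0.0256
finger_force: 30.0
```

```bash
python3 -c "
from h import *
go(.66,.1865,.155,90.6)"
```

```text
move [46.22 19.05 -0.3   4.4 ] pos [ 0.5105 -0.2905  0.152 ] yaw 95.0 w 0.0256 j6 -0.7
```

{"api": "servo_tool", "payload": {
  "targets": [
    [6,2.5,-0.3,2],
    [12,5,-0.3,4.4],
    [18,7.4,-0.3,4.4],
    [24,9.9,-0.3,4.4],
    [30,12.4,-0.3,4.4],
    [36,14.8,-0.3,4.4],
    [42,17.3,-0.3,4.4],
    [46.2,19.1,-0.3,4.4]
  ]
}}

```text
time: 44.68
tool_pos: [0.6604, 0.1873, 0.1535]
ee_rot: [-3.136, 0.002, 1.581]
wrist_force: [0.6, 0.5, -1.2]
width: 0.0257
finger_force: 30.0
```

{"api": "servo_tool", "payload": {
  "targets": [
    [0,0,0,0],
    [0,0,0,0],
    [0,0,0,0]
  ]
}}

```text
time: 45.05
tool_pos: [0.6611, 0.184, 0.1566]
ee_rot: [-3.14, 0.001, 1.579]
wrist_force: [-0.0, 0.0, -0.6]
width: 0.0257
finger_force: 30.0
```

```bash
python3 -c "
from h import *
go(.664,.187,.012,90.6)
im=snapshot('top')
cv2.imwrite('pics/m.png',cv2.resize(im[110:260,120:260],None,fx=4,fy=4,interpolation=cv2.INTER_CUBIC))"
```

```text
move [ 0.3   0.3  14.46 -0.11] pos [0.6611 0.184  0.1566] yaw 90.5 w 0.0257 j6 0.18
```

View pics/m.png

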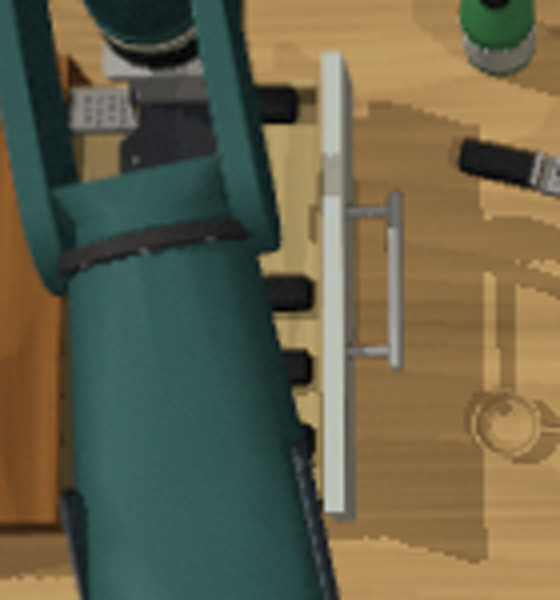

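{"api": "servo_tool", "payload": {
  "targets": [
    [0.6,0.3,5,0],
    [0.6,0.3,9,0],
    [0.6,0.3,9,0],
    [0.6,0.3,12,0],
    [0.6,0.3,13.8,0],
    [0.6,0.3,14.5,0],
    [0.6,0.3,14.5,0]
  ]
}}

```text
time: 45.98
tool_pos: [0.6653, 0.1917, 0.0139]
ee_rot: [3.14, -0.0, 1.581]
wrist_force: [-0.4, -0.7, -1.3]
width: 0.0256
finger_force: 30.0
```

{"api": "servo_tool", "payload": {
  "targets": [
    [0,0,0,0],
    [0,0,0.1,0]
  ]
}}

```text
time: 46.22
tool_pos: [0.6652, 0.1919, 0.013]
ee_rot: [3.14, -0.0, 1.581]
wrist_force: [-0.9, -0.1, 3.9]
width: 0.0257
finger_force: 30.0
```

{"api": "servo_tool", "payload": {
  "targets": [
    [0,0,0,0],
    [0,0,0,0],
    [0,0,0,0],
    [0,0,-4,0],
    [0,0,-9,0],
    [0,0,-14,0],
    [0,0,-14,0]
  ],
  "claw": 152
}}

```text
time: 47.1
tool_pos: [0.6676, 0.1924, 0.1586]
ee_rot: [3.13, -0.002, 1.581]
wrist_force: [0.6, -0.5, -0.3]
width: 0.0381
finger_force: 0.0
```

```bash
python3 -c "
from h import *
show()
go(.650,-.0555,.15,77.7)"
```

```text
[0.6626 0.0024] dir -102.2 L 0.076 [244. 150.] 148 311
move [-24.74  -1.85   0.47  12.9 ] pos [0.6659 0.1921 0.1547] yaw 90.6 w 0.0379 j6 0.19
```

{"api": "servo_tool", "payload": {
  "targets": [
    [-24.7,-1.8,0.2,7],
    [-24.7,-1.8,0.2,12.9],
    [-24.7,-1.8,0.2,12.9],
    [-24.7,-1.8,0.2,12.9],
    [-24.7,-1.8,0.2,12.9],
    [-24.7,-1.8,0.2,12.9],
    [-24.7,-1.8,0.2,12.9],
    [-24.7,-1.8,0.2,12.9]
  ],
  "claw": 130
}}

```text
time: 48.15
tool_pos: [0.6491, -0.0538, 0.1493]
ee_rot: [-3.141, -0.0, 1.358]
wrist_force: [0.5, 1.5, 0.3]
width: 0.0464
finger_force: 0.0
```

```bash
python3 -c "
from h import *
show()
go(.650,-.0555,-.013,77.7)"
```

```text
[ 0.6624 -0.0152] dir -36.6 L 0.067 [249. 150.] 785 217
move [-0.13  0.11 16.25  0.12] pos [ 0.6492 -0.054   0.1495] yaw 77.8 w 0.0459 j6 0.04
```

{"api": "servo_tool", "payload": {
  "targets": [
    [-0.1,0,5,0],
    [-0.1,0,10,0],
    [-0.1,0,13,0],
    [-0.1,0,13,0],
    [-0.1,0,15,0],
    [-0.1,0,16.2,0],
    [-0.1,0,16.2,0]
  ]
}}

```text
time: 49.08
tool_pos: [0.6481, -0.0563, -0.0134]
ee_rot: [-3.14, 0.0, 1.356]
wrist_force: [0.5, 0.6, -0.4]
width: 0.046
finger_force: 0.0
```

{"api": "servo_tool", "payload": {
  "targets": [
    [0,0,0.2,0],
    [0,0,0.2,0],
    [0,0,0.2,0],
    [0,0,0.2,0],
    [0,0,0.2,0]
  ],
  "claw": 255
}}

```text
time: 49.7
tool_pos: [0.6493, -0.0566, -0.0138]
ee_rot: [3.14, 0.0, 1.356]
wrist_force: [0.2, 0.2, 1.5]
width: 0.0269
finger_force: 29.9
```

{"api": "servo_tool", "payload": {
  "targets": [
    [0,0,-3,0],
    [0,0,-8,0],
    [0,0,-12,0],
    [0,0,-12,0],
    [0,0,-12,0]
  ]
}}

```text
time: 50.32
tool_pos: [0.6479, -0.0562, 0.1037]
ee_rot: [-3.139, 0.0, 1.356]
wrist_force: [-0.6, -0.2, -1.3]
width: 0.0266
finger_force: 29.9
```

```bash
python3 -c "
from h import *
go(.53,-.25,.11,-5)"
```

```text
move [-21.44  -7.39  -0.63  82.7 ] pos [ 0.6479 -0.0562  0.1037] yaw 77.7 w 0.0266 j6 0.04
```

{"api": "servo_tool", "payload": {
  "targets": [
    [-5,-2,-0.6,0],
    [-10,-4,-0.6,10],
    [-15,-5.5,-0.6,20],
    [-20,-7,-0.6,30],
    [-21.4,-7.4,-0.6,40],
    [-21.4,-7.4,-0.6,50],
    [-21.4,-7.4,-0.6,60],
    [-21.4,-7.4,-0.6,70]
  ]
}}

```text
time: 51.32
tool_pos: [0.5292, -0.2489, 0.108]
ee_rot: [-3.138, 0.005, 0.128]
wrist_force: [0.5, -0.2, -1.6]
width: 0.0273
finger_force: 29.9
```

{"api": "servo_tool", "payload": {
  "targets": [
    [0,0,0,10],
    [0,0,0,20],
    [0,0,0,30],
    [0,0,0,40],
    [0,0,0,50],
    [0,0,0,60],
    [0,0,0,70],
    [0,0,0,80]
  ]
}}

```text
time: 52.32
tool_pos: [0.5293, -0.2487, 0.108]
ee_rot: [3.137, 0.005, -1.268]
wrist_force: [0.5, -0.0, -0.6]
width: 0.0267
finger_force: 29.9
```

```bash
python3 -c "
from h import *
go(.53,-.25,-.011,-80)"
```

```text
move [ 0.14 -0.03 11.9   7.37] pos [ 0.5293 -0.2487  0.108 ] yaw -72.6 w 0.0267 j6 2.3
```

{"api": "servo_tool", "payload": {
  "targets": [
    [0,0,5,8],
    [0,0,9,8],
    [0,0,11,8],
    [0,0,11.9,8],
    [0,0,12.1,8],
    [0,0,12.1,8]
  ]
}}

```text
time: 53.08
tool_pos: [0.5314, -0.25, -0.0088]
ee_rot: [-3.141, -0.001, -1.402]
wrist_force: [-0.5, 0.1, -1.0]
width: 0.0268
finger_force: 29.9
```

{"api": "servo_tool", "payload": {
  "targets": [
    [0,0,0,0],
    [0,0,0,0],
    [0,0,0,0],
    [0,0,-4,0],
    [0,0,-8,0],
    [0,0,-12,0]
  ],
  "claw": 110
}}

```text
time: 53.82
tool_pos: [0.5309, -0.2497, 0.112]
ee_rot: [-3.141, -0.0, -1.401]
wrist_force: [-0.0, -0.1, -0.4]
width: 0.0533
finger_force: 0.0
```

{"api": "servo_tool", "payload": {
  "targets": [
    [4,0,0,-10],
    [8,0,0,-20],
    [12,0,0,-30],
    [15,0,0,-40],
    [15,0,0,-50],
    [15,0,0,-60],
    [15,0,0,-70],
    [15,0,0,-80]
  ]
}}

```text
time: 54.82
tool_pos: [0.5563, -0.3977, 0.1107]
ee_rot: [3.141, -0.0, 0.0]
wrist_force: [-0.6, -0.1, -0.4]
width: 0.0533
finger_force: 0.0
```

{"api": "servo_tool", "payload": {
  "targets": [
    [0,0,0,-10],
    [0,0,0,-20],
    [0,0,0,-30],
    [0,0,0,-40],
    [0,0,0,-50],
    [0,0,0,-60],
    [0,0,0,-70],
    [0,0,0,-80]
  ]
}}

```text
time: 55.82
tool_pos: [0.5563, -0.3976, 0.1107]
ee_rot: [3.141, 0.0, 1.397]
wrist_force: [0.6, -0.3, -0.2]
width: 0.0534
finger_force: 0.0
```

```bash
python3 -c "
from h import *
o,B,G=rasps(snapshot('top'));print(B,G,[ray('top',g,.012)[0].round(3) for g,a in G])
show();go(.535,-.2855,-.016,99.4)"
```

```text
[(array([371.73195876, 190.50515464]), np.int32(97)), (array([348.90410959, 190.16438356]), np.int32(146))] [(array([206.06966086, 184.14848763]), np.int32(1091)), (array([323.64495114, 193.56677524]), np.int32(307))] [array([0.561, 0.116, 0.012]), array([ 0.527, -0.236,  0.012])]
[ 0.5353 -0.3117] dir 96.0 L 0.076 [349. 190.] 146 308
move [ 10.65  -4.1   12.67 -19.71] pos [ 0.5562 -0.3976  0.1107] yaw 79.7 w 0.0533 j6 -0.52
```

{"api": "servo_tool", "payload": {
  "targets": [
    [5,-2,0,-8],
    [10.2,-4.2,0,-16.3],
    [10.2,-4.2,0,-16.3],
    [10.2,-4.2,3,-16.3],
    [10.2,-4.2,8,-16.3],
    [10.2,-4.2,11,-16.3],
    [10.2,-4.2,12.5,-16.3],
    [10.2,-4.2,12.6,-16.3]
  ]
}}

```text
time: 56.92
tool_pos: [0.5329, -0.2902, -0.0161]
ee_rot: [-3.141, -0.0, 1.674]
wrist_force: [0.3, -0.5, 0.2]
width: 0.0532
finger_force: 0.0
```

{"api": "servo_tool", "payload": {
  "targets": [
    [0,0,0,0],
    [0,0,0,0],
    [0,0,0,0],
    [0,0,0,0],
    [0,0,0,0]
  ],
  "claw": 255
}}

```text
time: 57.55
tool_pos: [0.5341, -0.2903, -0.0141]
ee_rot: [3.14, 0.002, 1.676]
wrist_force: [0.8, -0.3, 4.8]
width: 0.0258
finger_force: 30.0
```

{"api": "servo_tool", "payload": {
  "targets": [
    [0,0,-3,0],
    [0,0,-8,0],
    [0,0,-14,0],
    [0,0,-17,0],
    [0,0,-17,0],
    [0,0,-17,0]
  ]
}}

```text
time: 58.3
tool_pos: [0.532, -0.2891, 0.1519]
ee_rot: [-3.138, -0.003, 1.675]
wrist_force: [0.1, -0.3, -1.2]
width: 0.0255
finger_force: 30.0
```

```bash
python3 -c "
from h import *
go(.613,.187,.155,90.6)"
```

```text
move [46.5  13.03 -0.31  5.4 ] pos [ 0.532  -0.2891  0.1519] yaw 96.0 w 0.0255 j6 -0.7
```

{"api": "servo_tool", "payload": {
  "targets": [
    [6,1.7,-0.3,2.5],
    [12,3.4,-0.3,5.4],
    [18,5,-0.3,5.4],
    [24,6.7,-0.3,5.4],
    [30,8.4,-0.3,5.4],
    [36,10.1,-0.3,5.4],
    [42,11.8,-0.3,5.4],
    [46.5,13,-0.3,5.4]
  ]
}}

```text
time: 59.3
tool_pos: [0.6121, 0.1886, 0.1534]
ee_rot: [-3.135, 0.001, 1.583]
wrist_force: [-0.0, -0.1, -0.7]
width: 0.0255
finger_force: 30.0
```

{"api": "servo_tool", "payload": {
  "targets": [
    [0,0,0,0],
    [0,0,0,0],
    [0,0,0,0]
  ]
}}

```text
time: 59.68
tool_pos: [0.6134, 0.1847, 0.1565]
ee_rot: [-3.14, 0.001, 1.579]
wrist_force: [0.6, -0.4, -0.9]
width: 0.0257
finger_force: 30.0
```

```bash
python3 -c "
from h import *
go(.613,.187,.012,90.6)
im=snapshot('top');h=cv2.cvtColor(im,cv2.COLOR_BGR2HSV)
b=((h[...,2]<55)).astype(np.uint8)[120:245,150:203]
n,l,s,c=cv2.connectedComponentsWithStats(b)
for i in range(1,n):
  if s[i,4]>25: print(s[i]+np.array([150,120,0,0,0]))"
```

```text
move [ 0.23 -0.04 14.45 -0.11] pos [0.6134 0.1847 0.1565] yaw 90.5 w 0.0257 j6 0.2
[150 120  17  21 295]
[ 150  120   49  125 1307]
[150 140  18   7  59]
[150 154  24  21 383]
```

{"api": "servo_tool", "payload": {
  "targets": [
    [0.2,0,5,0],
    [0.2,0,9,0],
    [0.2,0,9,0],
    [0.2,0,12,0],
    [0.2,0,13.8,0],
    [0.2,0,14.4,0],
    [0.2,0,14.4,0]
  ]
}}

```text
time: 60.6
tool_pos: [0.6147, 0.1883, 0.0148]
ee_rot: [3.14, -0.0, 1.581]
wrist_force: [1.2, -0.9, -1.1]
width: 0.0258
finger_force: 30.0
```

{"api": "servo_tool", "payload": {
  "targets": [
    [0,0,0,0],
    [0,0,0.1,0]
  ]
}}

```text
time: 60.85
tool_pos: [0.6146, 0.1885, 0.0139]
ee_rot: [3.14, -0.0, 1.581]
wrist_force: [-1.3, -0.4, 4.8]
width: 0.0254
finger_force: 30.0
```

{"api": "servo_tool", "payload": {
  "targets": [
    [0,0,0,0],
    [0,0,0,0],
    [0,0,0,0],
    [0,0,-4,0],
    [0,0,-9,0],
    [0,0,-14,0],
    [0,0,-14,0]
  ],
  "claw": 157
}}

```text
time: 61.72
tool_pos: [0.6169, 0.189, 0.1592]
ee_rot: [3.13, -0.002, 1.581]
wrist_force: [0.4, 0.3, -0.3]
width: 0.0359
finger_force: 0.0
```

{"api": "servo_tool", "payload": {
  "targets": [
    [-5,-1.5,0,0],
    [-10,-3,0,0],
    [-16,-5.5,0,0],
    [-17,-5.5,0,0],
    [-17,-5.5,0,0],
    [-17,-5.5,0,0]
  ],
  "claw": 255
}}

```text
time: 62.48
tool_pos: [0.5608, 0.019, 0.1519]
ee_rot: [-3.141, -0.001, 1.583]
wrist_force: [0.4, 0.8, -1.0]
width: 0.0003
finger_force: 0.0
```

```bash
python3 -c "
from h import *
go(.556,.02,.042,90.6)
im=snapshot('top')
cv2.imwrite('pics/n.png',cv2.resize(im[110:260,120:260],None,fx=4,fy=4,interpolation=cv2.INTER_CUBIC))"
```

```text
move [ 0.11 -0.48 10.99  0.08] pos [0.5608 0.019  0.1519] yaw 90.7 w 0.0003 j6 -0.08
```

View pics/n.png

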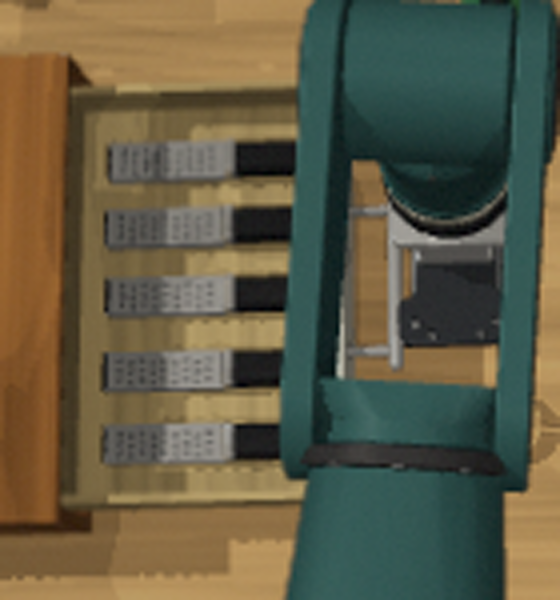

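{"api": "servo_tool", "payload": {
  "targets": [
    [0,-0.4,4,0],
    [0,-0.4,8,0],
    [0,-0.4,11,0],
    [0,-0.4,11,0],
    [2,-0.4,11,0],
    [4,-0.4,11,0],
    [5.5,-0.4,11,0],
    [7,-0.4,11,0]
  ]
}}

```text
time: 63.52
tool_pos: [0.5569, 0.0887, 0.0439]
ee_rot: [3.139, 0.001, 1.582]
wrist_force: [0.8, -1.9, 1.8]
width: 0.0006
finger_force: 1.2
```

{"api": "servo_tool", "payload": {
  "targets": [
    [1.5,0,0,0],
    [3,0,0,0],
    [4.5,0,0,0],
    [6,0,0,0],
    [7.5,0,0,0],
    [9,0,0,0],
    [10.5,0,0,0],
    [10.5,0,0,0]
  ]
}}

```text
time: 64.53
tool_pos: [0.5544, 0.1938, 0.0424]
ee_rot: [-3.141, 0.0, 1.583]
wrist_force: [0.4, -2.6, 2.1]
width: 0.0003
finger_force: 1.5
```

{"api": "servo_tool", "payload": {
  "targets": [
    [1.5,0,0,0],
    [2.7,0,0,0],
    [3.6,0,0,0],
    [4.2,0,0,0],
    [4.8,0,0,0],
    [5,0,0,0],
    [5,0,0,0]
  ]
}}

```text
time: 65.4
tool_pos: [0.5539, 0.222, 0.0427]
ee_rot: [-3.136, 0.037, 1.574]
wrist_force: [-3.5, -41.0, 11.9]
width: 0.0004
finger_force: 20.8
```

{"api": "servo_tool", "payload": {
  "targets": [
    [-0.6,0,0,0],
    [-1.2,0,0,0],
    [-2.5,0,0,0],
    [-5,0,0,0],
    [-9,0,0,0],
    [-14,0,0,0],
    [-18,0,0,0],
    [-18,0,0,0]
  ]
}}

```text
time: 66.4
tool_pos: [0.5559, 0.0614, 0.0421]
ee_rot: [-3.141, -0.002, 1.578]
wrist_force: [-0.1, 1.0, 0.1]
width: 0.0008
finger_force: 0.0
```

{"api": "servo_tool", "payload": {
  "targets": [
    [0,0,-6,0],
    [-5,0,-12,0],
    [-10,0,-12,0],
    [-10,0,-12,0]
  ]
}}

```text
time: 66.9
tool_pos: [0.5584, -0.0388, 0.1642]
ee_rot: [3.138, -0.0, 1.578]
wrist_force: [0.5, -0.4, -0.4]
width: 0.0006
finger_force: 0.0
```

```bash
python3 -c "
from h import *
im=snapshot('top');h=cv2.cvtColor(im,cv2.COLOR_BGR2HSV)
for I in (im,cv2.imread('pics/top0.png')):
  h=cv2.cvtColor(I,cv2.COLOR_BGR2HSV)
  m=((h[...,1]<60)&(h[...,2]>120)).astype(np.uint8);m[:115]=0;m[250:]=0;m[:,:125]=0;m[:,215:]=0
  n,l,s,c=cv2.connectedComponentsWithStats(m)
  print([(s[i],c[i].round(1)) for i in range(1,n) if s[i,4]>60])
  a=I[95:250,230:320].astype(int)
print(np.abs(im[95:135,230:320].astype(int)-cv2.imread('pics/top0.png')[95:135,230:320]).mean())
o=get_obs();print(o['tool_pos'],o['wrist_force'])"
```

```text
[(array([158, 124,   7, 115, 614], dtype=int32), array([161.1, 182.2])), (array([170, 159,   8,  44, 107], dtype=int32), array([175.9, 181.3]))]
[(array([138, 125,   8, 115, 579], dtype=int32), array([141.5, 181. ])), (array([151, 160,   8,  43, 105], dtype=int32), array([156., 181.]))]
21.828703703703702
[ 0.55768427 -0.03691838  0.16286995] [ 0.27423146  1.18306004 -0.09514989]
```

```bash
python3 -c "
from h import *
go(.556,.13,.042,90.6)"
```

```text
move [16.69 -0.02 12.09 -0.08] pos [ 0.5577 -0.0369  0.1629] yaw 90.5 w 0.0005 j6 -0.18
```

{"api": "servo_tool", "payload": {
  "targets": [
    [6,0,0,0],
    [10,0,6,0],
    [10,0,12,0],
    [14,0,12,0],
    [16.7,0,12,0],
    [16.7,0,12,0],
    [16.7,0,12,0]
  ]
}}

```text
time: 67.82
tool_pos: [0.5548, 0.1306, 0.042]
ee_rot: [-3.141, 0.0, 1.583]
wrist_force: [0.3, -0.6, 0.2]
width: 0.0005
finger_force: 0.0
```

{"api": "servo_tool", "payload": {
  "targets": [
    [1,0,0,0],
    [2,0,0,0],
    [3,0,0,0],
    [4,0,0,0],
    [5,0,0,0],
    [6,0,0,0],
    [6.8,0,0,0],
    [6.8,0,0,0]
  ]
}}

```text
time: 68.82
tool_pos: [0.5547, 0.1975, 0.0426]
ee_rot: [-3.142, 0.001, 1.582]
wrist_force: [0.2, -3.7, 0.3]
width: 0.0005
finger_force: 1.7
```

{"api": "servo_tool", "payload": {
  "targets": [
    [0.4,0,0,0],
    [0.8,0,0,0],
    [1.2,0,0,0],
    [1.2,0,0,0]
  ]
}}

```text
time: 69.32
tool_pos: [0.5546, 0.2083, 0.0426]
ee_rot: [-3.141, 0.002, 1.581]
wrist_force: [-0.9, -5.5, 0.5]
width: -0.0
finger_force: 2.7
```

{"api": "servo_tool", "payload": {
  "targets": [
    [0.2,0,0,0],
    [0.4,0,0,0],
    [0.4,0,0,0]
  ]
}}

```text
time: 69.7
tool_pos: [0.5545, 0.2101, 0.0426]
ee_rot: [-3.141, 0.006, 1.58]
wrist_force: [-1.0, -9.9, 2.7]
width: 0.001
finger_force: 4.9
```

{"api": "servo_tool", "payload": {
  "targets": [
    [0.2,0,0,0],
    [0.4,0,0,0],
    [0.4,0,0,0]
  ]
}}

```text
time: 70.08
tool_pos: [0.5545, 0.2103, 0.0427]
ee_rot: [-3.14, 0.013, 1.579]
wrist_force: [-1.2, -17.7, 4.2]
width: 0.0001
finger_force: 8.7
```

{"api": "servo_tool", "payload": {
  "targets": [
    [0.2,0,0,0],
    [0.3,0,0,0],
    [0.3,0,0,0]
  ]
}}

```text
time: 70.45
tool_pos: [0.5545, 0.2154, 0.0426]
ee_rot: [-3.14, 0.009, 1.579]
wrist_force: [-0.7, -10.8, 3.2]
width: 0.0003
finger_force: 5.0
```

```bash
python3 -c "
from h import *
im=snapshot('top')
a=cv2.imread('pics/top0.png')
for I in (im,a):
  h=cv2.cvtColor(I,cv2.COLOR_BGR2HSV)
  m=((h[...,1]<60)&(h[...,2]>120)).astype(np.uint8)
  for r in(128,134,140,150,158,205,215,225,235): print(r,[int(x) for x in np.where(m[r,125:215])[0]+125][:12],end=' ')
  print()
i2=snapshot('side')
cv2.imwrite('pics/o.png',np.hstack([cv2.resize(im[110:260,120:220],None,fx=4,fy=4),cv2.resize(i2[170:320,110:210],None,fx=4,fy=4)]))"
```

```text
128 [147, 148, 149] 134 [] 140 [] 150 [] 158 [] 205 [145] 215 [] 225 [] 235 [] 
128 [141, 142, 143, 144, 145] 134 [140, 141, 142, 143, 144, 145] 140 [140, 141, 142, 143, 144] 150 [140, 141, 142, 143, 144] 158 [140, 141, 142, 143, 144] 205 [139, 140, 141, 142, 143] 215 [139, 140, 141, 142, 143] 225 [139, 140, 141, 142, 143] 235 [138, 139, 140, 141, 142]
```

{"api": "servo_tool", "payload": {
  "targets": [
    [-0.5,0,0,0],
    [-1,0,0,0],
    [-3,0,0,0],
    [-6,0,0,0],
    [-10,0,0,0],
    [-16,0,-4,0],
    [-22,0,-10,0],
    [-26,0,-12,0]
  ]
}}

```text
time: 71.55
tool_pos: [0.5574, -0.0293, 0.1571]
ee_rot: [3.139, -0.002, 1.582]
wrist_force: [0.4, -0.0, -0.5]
width: 0.0005
finger_force: 0.0
```

{"api": "servo_tool", "payload": {
  "targets": [
    [-4,0,0,0],
    [-4,0,0,0]
  ]
}}

```text
time: 71.8
tool_pos: [0.5577, -0.0708, 0.1557]
ee_rot: [3.14, -0.001, 1.577]
wrist_force: [-0.2, 0.4, -0.1]
width: 0.0004
finger_force: 0.0
```

```bash
python3 -c "
from h import *
im=snapshot('top');cv2.imwrite('pics/p.png',im)
h=cv2.cvtColor(im,cv2.COLOR_BGR2HSV)
m=((h[...,1]<60)&(h[...,2]>120)).astype(np.uint8)
b=(h[...,2]<55).astype(np.uint8)
for M,nm,a in((m,'grey',60),(b,'black',12)):
  M=M.copy();M[:115]=0;M[250:]=0;M[:,:130]=0;M[:,200:]=0
  n,l,s,c=cv2.connectedComponentsWithStats(M)
  for i in range(1,n):
    if s[i,4]>a: print(nm,s[i],c[i].round(1))
print(get_obs()['tool_pos'])
for q in ((156,181),(175.9,181.3)): print(ray('top',[q],.083))"
```

```text
grey [158 124   7 115 609] [161.1 182.5]
grey [170 159   8  44 106] [176.  181.2]
black [140 146  18   9 155] [148.7 150.2]
black [139 163  19   9 164] [147.8 166.8]
black [139 180  19   9 169] [148. 184.]
black [138 198  20  10 180] [147.4 202.8]
black [138 217  20   9 174] [147.2 220.9]
black [135 238   7   5  24] [137.9 240.3]
[ 0.5574198  -0.06912872  0.15509802]
[[0.55826885 0.25190573 0.083     ]]
[[0.55643841 0.19447014 0.083     ]]
```

{"api": "servo_tool", "payload": {
  "targets": [
    [3,0,-3,10],
    [7,0,-5,20],
    [11,0,-5,30],
    [15,0,-5,40],
    [19,0,-5,50],
    [23,0,-5,60],
    [26,0,-5,70],
    [26,0,-5,80]
  ],
  "claw": 180
}}

```text
time: 72.85
tool_pos: [0.5533, 0.1958, 0.2042]
ee_rot: [-3.14, 0.002, 0.185]
wrist_force: [0.5, -0.9, 0.3]
width: 0.0277
finger_force: 0.0
```

{"api": "servo_tool", "payload": {
  "targets": [
    [0,0,0,10],
    [0,0,0,10],
    [0,0,0,10]
  ]
}}

```text
time: 73.22
tool_pos: [0.5543, 0.1924, 0.2049]
ee_rot: [-3.141, 0.001, 0.014]
wrist_force: [0.4, 0.1, -0.0]
width: 0.0277
finger_force: 0.0
```

```bash
python3 -c "
from h import *
go(.556,.191,.042,.6)"
```

```text
move [ 0.17  0.14 16.29  0.21] pos [0.5543 0.1924 0.2049] yaw 0.8 w 0.0277 j6 1.79
```

{"api": "servo_tool", "payload": {
  "targets": [
    [0.1,0.1,5,0.2],
    [0.1,0.1,9,0.2],
    [0.1,0.1,9,0.2],
    [0.1,0.1,12,0.2],
    [0.1,0.1,14.5,0.2],
    [0.1,0.1,16.2,0.2],
    [0.1,0.1,16.2,0.2]
  ]
}}

```text
time: 74.1
tool_pos: [0.5556, 0.1906, 0.0431]
ee_rot: [3.141, 0.001, 0.007]
wrist_force: [0.5, -0.9, -0.5]
width: 0.0278
finger_force: 0.0
```

{"api": "servo_tool", "payload": {
  "targets": [
    [0,0,0,0],
    [0,0,0,0],
    [0,0,0,0],
    [0,0,0,0]
  ],
  "claw": 255
}}

```text
time: 74.6
tool_pos: [0.557, 0.1912, 0.0449]
ee_rot: [-3.14, -0.003, 0.007]
wrist_force: [0.4, 1.6, 5.3]
width: 0.0099
finger_force: 30.0
```

{"api": "servo_tool", "payload": {
  "targets": [
    [0,-1,0,0],
    [0,-2,0,0],
    [0,-3,0,0],
    [0,-4,0,0],
    [0,-4.6,0,0],
    [0,-4.6,0,0]
  ]
}}

```text
time: 75.35
tool_pos: [0.5565, 0.2282, 0.0448]
ee_rot: [3.126, -0.001, 0.004]
wrist_force: [-1.2, -14.4, 9.2]
width: 0.0101
finger_force: 30.0
```

{"api": "servo_tool", "payload": {
  "targets": [
    [0,-0.3,0,0],
    [0,-0.6,0,0],
    [0,-1,0,0],
    [0,-1,0,0]
  ]
}}

```text
time: 75.85
tool_pos: [0.5563, 0.2402, 0.0448]
ee_rot: [3.13, -0.001, 0.005]
wrist_force: [-1.8, -11.8, 8.1]
width: 0.0101
finger_force: 30.0
```

{"api": "servo_tool", "payload": {
  "targets": [
    [0,-0.3,0,0],
    [0,-0.6,0,0],
    [0,-0.8,0,0],
    [0,-0.8,0,0]
  ]
}}

```text
time: 76.35
tool_pos: [0.5562, 0.2501, 0.0448]
ee_rot: [3.134, -0.001, 0.005]
wrist_force: [-1.2, -9.8, 7.6]
width: 0.0097
finger_force: 30.0
```

{"api": "servo_tool", "payload": {
  "targets": [
    [0,-0.3,0,0],
    [0,-0.6,0,0],
    [0,-0.6,0,0],
    [0,-0.6,0,0]
  ]
}}

```text
time: 76.85
tool_pos: [0.5562, 0.2563, 0.0449]
ee_rot: [3.134, -0.001, 0.006]
wrist_force: [-0.9, -8.7, 8.0]
width: 0.0097
finger_force: 30.0
```

{"api": "servo_tool", "payload": {
  "targets": [
    [0,0.3,0,0],
    [0,0.6,0,0],
    [0,0.9,0,0],
    [0,1.2,0,0],
    [0,1.2,0,0]
  ]
}}

```text
time: 77.47
tool_pos: [0.5563, 0.248, 0.0449]
ee_rot: [3.141, -0.002, 0.006]
wrist_force: [-0.6, -1.1, 6.0]
width: 0.0095
finger_force: 30.0
```

Test the latch with a light pull.

{"api": "servo_tool", "payload": {
  "targets": [
    [0,0.2,0,0],
    [0,0.4,0,0],
    [0,0.4,0,0]
  ]
}}

```text
time: 77.85
tool_pos: [0.5563, 0.2478, 0.0449]
ee_rot: [-3.136, -0.003, 0.008]
wrist_force: [-0.0, 7.5, 4.4]
width: 0.0097
finger_force: 30.0
```

{"api": "servo_tool", "payload": {
  "targets": [
    [0,-0.4,0,0],
    [0,-0.4,0,0]
  ]
}}

```text
time: 78.1
tool_pos: [0.5563, 0.2481, 0.0448]
ee_rot: [3.14, -0.002, 0.007]
wrist_force: [0.1, -2.0, 5.4]
width: 0.0097
finger_force: 30.0
```

{"api": "servo_tool", "payload": {
  "targets": [
    [0,0,0,0],
    [0,0,0,0],
    [0,0,0,0],
    [0,0,-3,0],
    [0,0,-8,0],
    [0,0,-14,0],
    [0,8,-16,0],
    [0,16,-16,0]
  ],
  "claw": 180
}}

```text
time: 79.1
tool_pos: [0.5571, 0.125, 0.2036]
ee_rot: [3.142, -0.004, 0.009]
wrist_force: [0.6, -0.4, 0.1]
width: 0.0275
finger_force: 0.0
```

{"api": "servo_tool", "payload": {
  "targets": [
    [-8,14,0,0],
    [-8,20,0,0],
    [-8,20,0,0],
    [-8,20,0,0],
    [-8,20,0,0]
  ]
}}

```text
time: 79.72
tool_pos: [0.4769, -0.0765, 0.2013]
ee_rot: [3.142, 0.0, 0.003]
wrist_force: [0.9, 0.5, -0.4]
width: 0.0275
finger_force: 0.0
```

```bash
python3 -c "
from h import *
im=snapshot('top');a=cv2.imread('pics/top0.png')
for I in (im,a):
  h=cv2.cvtColor(I,cv2.COLOR_BGR2HSV)
  m=((h[...,1]<60)&(h[...,2]>120)).astype(np.uint8);m[:115]=0;m[250:]=0;m[:,:125]=0;m[:,190:]=0
  n,l,s,c=cv2.connectedComponentsWithStats(m)
  print([(s[i],c[i].round(1)) for i in range(1,n) if s[i,4]>60])
  for nm,lo,hi,r in(('green',(50,80,30),(85,255,255),(225,265,95,135)),('yellow',(22,120,60),(35,255,255),(285,325,110,140))):
    k=cv2.inRange(h,lo,hi)[r[2]:r[3],r[0]:r[1]];print(nm,cv2.moments(k,True)['m00'],[round(cv2.moments(k,True)[q]/max(1,cv2.moments(k,True)['m00']),1) for q in('m10','m01')])
o=get_obs();print(o['tool_pos'],o['wrist_force'],np.abs(o['qvel']).max())"
```

```text
[(array([138, 125,   8, 115, 602], dtype=int32), array([141.5, 181.5])), (array([151, 160,   7,  43,  95], dtype=int32), array([155.8, 182.7]))]
green 204.0 [18.8, 19.4]
yellow 205.0 [17.1, 17.3]
[(array([138, 125,   8, 115, 579], dtype=int32), array([141.5, 181. ])), (array([151, 160,   8,  43, 105], dtype=int32), array([156., 181.]))]
green 208.0 [18.7, 19.4]
yellow 202.0 [17.1, 17.3]
[ 0.47740445 -0.07529514  0.2012381 ] [-0.28788375  1.31862471  0.43752217] 0.03800344509959223
```

```bash
python3 -c "
from bench import *
print(close_job())"
```

```text
the job is handed in; nothing more can be done
None
```

I laid all five graters in the drawer with their handles towards the front, latched it shut (a light pull confirmed the latch holds) and handed the job in; `close_job()` returned no verdict, the bottle and ginger are unmoved, and I did not re-check the spoon, pot or jar.

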